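# Gauge the work carrier against the flip stop

## Robot

A 6-joint arm with a two-finger parallel gripper is mounted at the origin on the work surface. World frame = base frame: x ahead of the robot, y to its left, z up, the work surface at z = 0. Lengths are in m, angles in degrees, forces in N, time in s.
With the tool pointing down it reaches from about 0.3 to 0.875 m from the base axis. Payload 4.2 kg.
Tool frame: the origin (TCP) lies at the very end of the fingers, on their centre line; the grasp point (between the pads) lies 19 mm behind it; z points along the fingers, y is the line along which they close (so a half turn about z gives the same grasp; the last joint's range is limited). The gripper opens to 85 mm and grips with 20 to 120 N. Pads are 22 mm wide; open, the fingers measure 114 mm over their backs; the gripper's body (76 mm by 85 mm) begins 54 mm behind the grasp point. The pads swing forward as they close: fully open they stand 13 mm farther back than shut.
Start: joints at [-72.708, 18.312, 89.639, -0, 72.044, -1.146], TCP at [0.182, -0.546, 0.193] pointing down, gripper open.
Joint ranges: [-177.97, 177.97], [-48.28, 115.42], [12.27, 149.76], [-77.06, 257.06], [2.81, 150.46], [-146.56, 146.56]. Speed limits (degrees/s): [147.25, 147.25, 180, 180, 180, 180].

## Interface

Orientations are given as a 3x3 rotation matrix whose columns are the frame's x, y, z axes.
In Python, from plant import monitor, read_camera, get_calibration, workorder gives the robot as it stands.
- The arm moves only by the tool step_arm, never from a script. Its argument "series" is a list that holds one entry, the list of rows, each a list of 7 numbers: the opening, from 0 (shut) to 1 (fully open), then the shift along the world's x, y, z in units of 25 mm (1.0 is 25 mm), then the turn, a rotation vector about the world's x, y, z in rad. A call has exactly 10 rows; each row shifts and turns the commanded pose from where the row before left it; what a row does not reach is not made up. A row lasts 1/12 s, in which the tool goes at most 41.7 mm and 7.16 degrees, less where a joint would pass 70% of its speed; a pose out of reach is approached as far as the arm can. A call is refused whole if a number of a shift passes 1 or a number of a turn 0.125, either way. A call with a gripper value outside its range is refused whole. The fingers move at their own pace and stop on an object; the grip force is fixed at half the most. Time passes only in rows, so rows that do not move let the fingers close, or fill a call up. It gives the time, the measured TCP pose, the force, the opening and the grip force at its end, in the units of the state.
- monitor.observe(): the state, without advancing time (a new reading comes with each control period).
- read_camera(name): name is "scene" or "top"; returns the picture (420x560x3 uint8, blue, green, red); there is no depth.
- get_calibration(name): a dict with "fx", "fy", "cx", "cy" (pixels), "origin" and "attitude" of the camera in the world. Camera axes: x right, y up, looking along -z (the intrinsics and any distortion apply to the point x, -y, -z); pixel columns grow to the right and rows downward; lengths in m; the calibration is good to about 2 mm. A picture is of the moment at which its call begins. get_calibration takes no time and is no camera call.
- workorder.close_job(): hands the job in; it is judged then, once.
The state is a dict: "time": time; "joint_positions": joint angles; "joint_vel": joint speeds; "joint_efforts": joint torques, N m; "eef_pos": TCP position; "orientation": TCP orientation; "contact_force": force on the tool from outside, world axes, zero at the start; "wrist_torque": the same for the moment, N m; "grip_width": finger opening in m; "grip_force": force on a finger pad.
Only numpy, scipy, OpenCV 4.12 (cv2) and the standard library are available. Lean on these libraries where they do the work, as an engineer would, in place of code of your own. Each camera call takes 0.05 s, during which the arm holds its last target. There are 200 camera calls.

## Task

Flip the hinged stop down onto the fence, lowering it without letting it drop. Slide the brass work carrier until it lies flush along the fence with its end pressed against the tip of the stop's gauge screw, firmly but gently (between 3 and 15 N) for half a second, then flip the stop up and over to the back so that it rests there by itself, leaving the carrier where it was gauged and everything else on the bench alone.

Things in the scene. Friction and masses are not known exactly. Their poses are not given: they have to be found in the camera images.
- fixture: gauging fixture fixed to the bench, place and yaw vary: oiled steel bed (friction about 0.2) 170 (x) x 380 (y) x 12 mm with a low aluminium fence along its far (+x) side. Origin on the bench, mid length; bed top at z = 12 mm, from x = -90 to +80 mm. The fence runs along y, 30 mm thick, 16 mm tall over the bed; its flat guiding face looks to -x and lies at x = +30 mm
- stop_carriage: aluminium bracket on the back of the fence, 44 mm long in y, 55 mm tall over the bed, carrying the hinge of the flip stop; it does not move, but its place along the fence varies. Axes as the fixture's; origin on the bed's top plane at the fixture's x = 0, at the y of the middle of the stop arm
- hinge (a point): middle of the flip stop's hinge axis, which runs along the fixture's y, 45 mm above the bed's top and 45 mm to +x of the fixture's middle line
- flip_stop (a joint): angle (rad): 0 = down, arm level, pointing to the fixture's -x, hard end stop, foot on the fence; grows as the free end rises and goes over to the back; 2.3 = fully up, leaning back, hard end stop. It starts up. The hinge turns freely and balances near 1.8: let go well below it falls down, above about 2.0 it falls back and rests at 2.3. It stays down by its own weight (0.17 kg)
- handle (a point): grip point on the flip stop's handle, a round steel rod of 10 mm diameter parallel to the fixture's y, 70 mm from the hinge axis, sticking out from the +y side of the 20 mm wide arm by 62 mm to a 16 mm black ball at its end; the point is on the rod's axis, 46 mm to +y of the arm's middle, 45 mm over the bed when down. The rod can turn between gripping fingers
- screw_exit (a point): an aluminium block 24 (x) x 20 (y) x 38 mm hangs from the stop arm; down, it is in front of the fence, 2 mm over the bed. A 9 mm gauge screw runs through it along y, brass head at +y. This point is where the screw leaves the block's -y side, 10 mm to -y of the arm's middle, 10 mm over the bed. Its rigid flat tip is 3 to 19 mm farther to -y, set anew each time, not measured: see or feel it
- carrier: brass work carrier: flat block 30 (x) x 90 (y) x 14 mm with a round steel knob (16 mm diameter, 34 mm tall) on its middle; about 0.33 kg; loose on the bed on the -y side of the stop, off the fence and a little askew. Origin centre of underside; y axis along its length, its +y end is the one to gauge. Flush at the fence its origin is at the fixture's x = +15 mm
- carrier_knob (a point): point on the knob's axis 36 mm above the carrier's underside (12 mm below the knob's top). Held there the fingertips clear the fence. The knob turns with the carrier; gripped hard it turns with the fingers, gripped lightly (about 20 N) the carrier can be pushed into line with the fence
- brass_offcut: short brass round, 16 mm diameter, 14 mm tall, standing on the bed near its front edge; origin centre of underside; leave alone
- gauge_block: small steel block 9 x 30 x 16 mm standing on the bed near its front edge; origin centre of underside; leave alone
- loupe_black: black eye loupe, 38 mm wide foot, 36 mm tall, standing on the table; origin centre of underside; leave alone
- loupe_grey: grey eye loupe, same shape as the black one; origin centre of underside; leave alone
- oil_jar: small closed jar, 36 mm diameter, 40 mm tall, standing on the table; origin centre of underside; leave alone
- screwdriver: small screwdriver, 140 mm long, lying on the table; leave alone
- parts_tray: black divided tray 120 x 160 x 25 mm on the table; origin centre of underside; leave alone
Things that resemble listed ones, but are neither listed nor needed, are in the scene too. Of the things shaped like the carrier, the brass one is meant.

How it is judged:
By the outcome, as a careful person would: the job done as asked, in the order asked, and still so for the second after the job is handed in, with the robot touching nothing.
It also fails if it takes over 67 s, if anything falls off the work surface, if the arm or the gripper's body presses on something with over 40 N, if the wrist force passes 120 N, or if a joint passes its speed limit or range.

## Working session

There is one attempt and no reset: what is moved stays moved. The work goes in short steps, Python scripts to look and compute and a tool call to move; the robot and the scene stay as the last step left them, time stands still between calls to the robot, and variables do not carry over. Pictures are saved under pics/ and viewed, at most 10 in all, crops included, and the job is handed in when it is done.

Besides the shell and the picture viewer there is one more tool, called after ">>>" by a JSON object that holds its "op" and its "data". step_arm: Moves the arm, as the interface text tells. Its arguments: {"type":"object","properties":{"series":{"type":"array","items":{"type":"array","items":{"type":"array","items":{"type":"number"}}}}},"required":["series"]}

```bash
mkdir -p pics; ls; python3 - <<'E'
from plant import monitor, read_camera, get_calibration
import cv2
for n in("scene","top"):
    c=get_calibration(n); print(n,c)
    cv2.imwrite(f"pics/{n}0.png",read_camera(n))
s=monitor.observe(); print(s)
E
```

```text
pics
scene {'fx': 440.4101565651071, 'fy': 440.4101565651071, 'cx': 271.32689516572736, 'cy': 214.473078018959, 'origin': array([1.25595852, 0.00564845, 0.96023791]), 'attitude': array([[-0.03263683, -0.80793622,  0.58836545],
       [ 0.99946306, -0.02467301,  0.02155987],
       [-0.00290225,  0.58875318,  0.80830766]])}
top {'fx': 419.4378916538229, 'fy': 419.4378916538229, 'cx': 273.3086948370628, 'cy': 213.4875935103825, 'origin': array([0.41780795, 0.00905112, 1.19219156]), 'attitude': array([[ 1.05312416e-02,  9.85805936e-01, -1.67558194e-01],
       [-9.99944468e-01,  1.03165114e-02, -2.15196032e-03],
       [-3.92799227e-04,  1.67571552e-01,  9.85859838e-01]])}
{'time': 0.1, 'joint_positions': array([-7.27084267e+01,  1.83467776e+01,  8.96990371e+01, -7.65071350e-04,
        7.20456456e+01, -1.14700091e+00]), 'joint_vel': array([ 0.0600838 , -0.08677878, -0.13260527, -0.05215948, -0.04509946,
        0.0623704 ]), 'joint_efforts': array([ 1.16991418e-03, -4.16407943e+01, -2.34704661e+01,  7.51817970e-05,
        4.98089052e-03, -6.75991657e-06]), 'eef_pos': array([ 0.18170497, -0.54501505,  0.192681  ]), 'orientation': array([[ 9.48661987e-01,  3.16291319e-01, -4.86598919e-04],
       [ 3.16291693e-01, -9.48660768e-01,  1.52036244e-03],
       [ 1.92601386e-05, -1.59621725e-03, -9.99998726e-01]]), 'contact_force': array([ 0.32612625, -0.44402278, -0.90782225]), 'wrist_torque': array([ 0.04350157, -0.00677254,  0.00786975]), 'grip_force': 0.0, 'grip_width': 0.08560967782836461}
```

View pics/scene0.png

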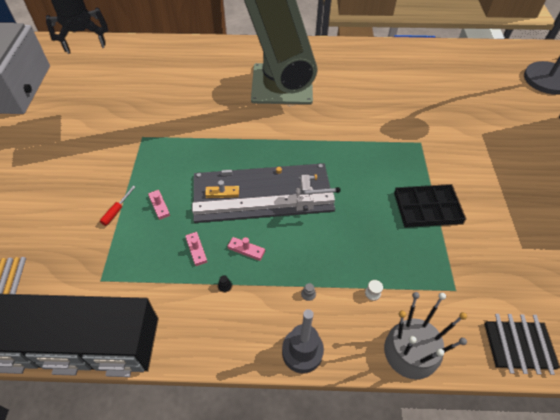

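View pics/top0.png

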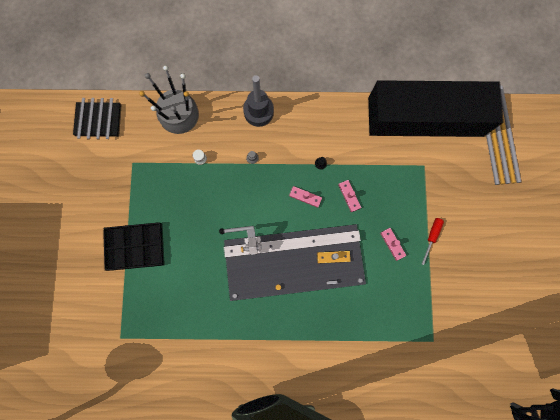

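The scene view shows the bed around (263,192), the stop at about (310,190) and the brass carrier at (222,191). In the top view the bed spans (225-367, 225-300), the stop is at (250,240), the ball at (222,231) and the carrier at (334,257). Next I'll enlarge both.

```bash
python3 - <<'E'
import cv2
a=cv2.imread("pics/top0.png")[215:310,212:380]; cv2.imwrite("pics/topc.png",cv2.resize(a,None,fx=4.7,fy=4.7,interpolation=cv2.INTER_CUBIC))
a=cv2.imread("pics/scene0.png")[155:225,185:350]; cv2.imwrite("pics/scenec.png",cv2.resize(a,None,fx=4.8,fy=4.8,interpolation=cv2.INTER_CUBIC))
E
```

```text
(no output)
```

View pics/topc.png

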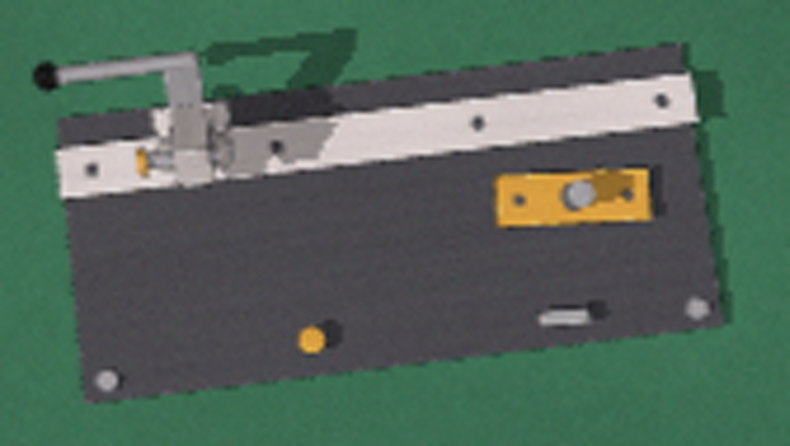

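View pics/scenec.png

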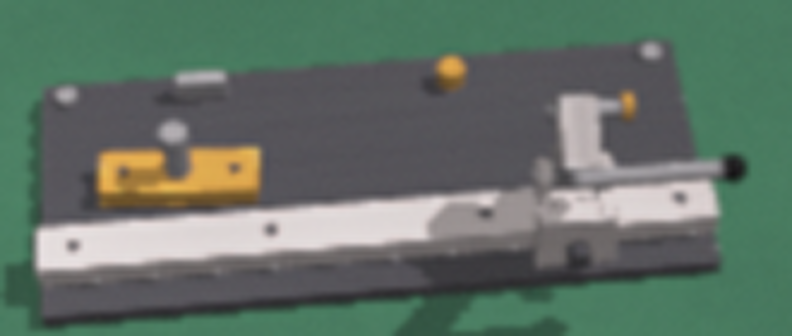

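Readings from the top crop:
- **Fence top corners:** (57,150), (62,198), (697,122) and (690,73).
- **Bed front corners:** (87,403) and (722,325).
- **Ball:** (46,76).
- **Carrier knob top:** (580,194), with the top-face corners at (497,178), (650,170), (652,218) and (498,226).

In the scene crop the ball is at (734,167) and the knob top at (173,131).

```bash
cat > h.py <<'E'
import numpy as np
from plant import get_calibration
CR={"top":(212,215,4.7),"scene":(185,155,4.8)}
def ray(n,u,v,crop=True):
    c=get_calibration(n)
    if crop:
        x0,y0,f=CR[n]; u=(u+.5)/f-.5+x0; v=(v+.5)/f-.5+y0
    d=c["attitude"]@np.array([(u-c["cx"])/c["fx"],-(v-c["cy"])/c["fy"],-1.])
    return c["origin"],d
def cast(n,u,v,z,crop=True):
    o,d=ray(n,u,v,crop); return o+d*(z-o[2])/d[2]
def tri(a,b):
    A=[];B=[]
    for o,d in(a,b):
        d=d/np.linalg.norm(d);P=np.eye(3)-np.outer(d,d);A.append(P);B.append(P@o)
    return np.linalg.lstsq(np.vstack(A),np.hstack(B),rcond=None)[0]
def kabsch(L,W):
    L=np.array(L);W=np.array(W)[:,:2];l=L-L.mean(0);w=W-W.mean(0)
    a=np.arctan2((l[:,0]*w[:,1]-l[:,1]*w[:,0]).sum(),(l*w).sum())
    R=np.array([[np.cos(a),-np.sin(a)],[np.sin(a),np.cos(a)]]);t=W.mean(0)-R@L.mean(0)
    return a,R,t,(W-t)@R-L
E
python3 - <<'E'
from h import *
np.set_printoptions(precision=4,suppress=True)
L=[(.06,.19),(.03,.19),(.03,-.19),(.06,-.19),(-.09,.19),(-.09,-.19)]
U=[(57,150),(62,198),(697,122),(690,73),(87,403),(722,325)];Z=[.028]*4+[.012]*2
a,R,t,r=kabsch(L,[cast("top",*u,z) for u,z in zip(U,Z)])
print("top",np.degrees(a),t,"\n",r)
# scene: fence top back-left.. 
Ls=[(.06,-.19),(.03,-.19),(.03,.19),(-.09,-.19),(-.09,.19)]
Us=[(40,270),(37,230),(716,183),(43,93),(670,45)];Zs=[.028]*3+[.012]*2
W2=[cast("scene",*u,z) for u,z in zip(Us,Zs)]
a2,R2,t2,r2=kabsch(Ls,W2)
print("scene",np.degrees(a2),t2,"\n",r2)
loc=lambda p:((p[:2]-t)@R,p[2])
print("ball tri",loc(tri(ray("top",46,76),ray("scene",734,167))), "ball z109", loc(cast("top",46,76,.109)))
k=tri(ray("top",580,194),ray("scene",173,131));print("knob top",k,loc(k), "z60",loc(cast("top",580,194,.060)))
C=[cast("top",*u,.026) for u in[(497,178),(650,170),(652,218),(498,226)]]
ac,Rc,tc,rc=kabsch([(.015,.045),(.015,-.045),(-.015,-.045),(-.015,.045)],C)
print("carrier",np.degrees(ac),tc,(tc-t)@R,rc)
E
```

```text
top 7.491408130669014 [ 0.4874 -0.0469] 
 [[-0.0011 -0.0008]
 [ 0.0004 -0.0009]
 [-0.      0.0011]
 [-0.0006  0.0007]
 [ 0.0007 -0.0016]
 [ 0.0006  0.0015]]
scene 7.1310842223212765 [ 0.4921 -0.0465] 
 [[-0.0031  0.0018]
 [-0.0012 -0.0002]
 [ 0.0012  0.002 ]
 [ 0.003  -0.0006]
 [ 0.0001 -0.003 ]]
ball tri (array([0.0919, 0.1821]), np.float64(0.10993016147166572)) ball z109 (array([0.0921, 0.1825]), np.float64(0.10899999999999999))
knob top [ 0.4963 -0.1567  0.059 ] (array([-0.0054, -0.11  ]), np.float64(0.05901642540205689)) z60 (array([-0.0054, -0.109 ]), np.float64(0.06000000000000005))
carrier 3.3323834731128557 [ 0.4962 -0.1573] [-0.0056 -0.1106] [[-0.0011 -0.0003]
 [-0.0007 -0.0009]
 [ 0.0011  0.0001]
 [ 0.0007  0.001 ]]
```

The geometry agrees: ball height is 110 mm (expected 109), and the knob top reads 59 mm (expected 60). The fixture yaw is about 7.45°. Now I'll move above the handle.

>>> {"op": "step_arm", "data": {"series": [[[0.5, 0.3, 0.5, 0, 0, 0, 0.03], [0.5, 0.5, 0.89, 0, 0, 0, 0.046], [0.5, 0.5, 0.89, 0, 0, 0, 0.046], [0.5, 0.5, 0.89, 0, 0, 0, 0.046], [0.5, 0.5, 0.89, 0, 0, 0, 0.046], [0.5, 0.5, 0.89, 0, 0, 0, 0.046], [0.5, 0.5, 0.89, 0, 0, 0, 0.046], [0.5, 0.5, 0.89, 0, 0, 0, 0.046], [0.5, 0.5, 0.89, 0, 0, 0, 0.046], [0.5, 0.5, 0.89, 0, 0, 0, 0.046]]]}}

```text
time: 0.93
eef_pos: [0.3022, -0.3306, 0.1932]
orientation: [[0.719, 0.695, -0.0], [0.695, -0.719, 0.001], [0.0, -0.001, -1.0]]
contact_force: [-0.1, 0.7, -0.0]
grip_width: 0.0428
grip_force: 0.0
```

>>> {"op": "step_arm", "data": {"series": [[[0.5, 0.5, 0.89, 0, 0, 0, 0.046], [0.5, 0.5, 0.89, 0, 0, 0, 0.046], [0.5, 0.5, 0.89, 0, 0, 0, 0.046], [0.5, 0.5, 0.89, 0, 0, 0, 0.046], [0.5, 0.5, 0.89, 0, 0, 0, 0.046], [0.5, 0.5, 0.89, 0, 0, 0, 0.046], [0.5, 0.5, 0.89, 0, 0, 0, 0.046], [0.5, 0.5, 0.89, 0, 0, 0, 0.046], [0.5, 0.5, 0.89, 0, 0, 0, 0.046], [0.5, 0.5, 0.89, 0, 0, 0, 0.046]]]}}

```text
time: 1.77
eef_pos: [0.4266, -0.1083, 0.1933]
orientation: [[0.335, 0.942, -0.0], [0.942, -0.335, 0.0], [0.0, -0.001, -1.0]]
contact_force: [-0.1, -0.6, -0.2]
grip_width: 0.0426
grip_force: 0.0
```

>>> {"op": "step_arm", "data": {"series": [[[0.5, 0.5, 0.89, 0, 0, 0, 0.046], [0.5, 0.5, 0.89, 0, 0, 0, 0.046], [0.5, 0.5, 0.89, 0, 0, 0, 0.046], [0.5, 0.5, 0.89, 0, 0, 0, 0.046], [0.5, 0.5, 0.89, 0, 0, 0, 0.046], [0.5, 0.5, 0.89, 0, 0, 0, 0.046], [0.5, 0.5, 0.89, 0, 0, 0, 0.046], [0.5, 0.5, 0.89, 0, 0, 0, 0.046], [0.5, 0.5, 0.89, 0, 0, 0, 0.046], [0.5, 0.7, 1.0, 0, 0, 0, 0.06]]]}}

```text
time: 2.6
eef_pos: [0.5557, 0.1164, 0.1933]
orientation: [[-0.132, 0.991, -0.002], [0.991, 0.132, -0.0], [-0.0, -0.002, -1.0]]
contact_force: [0.7, -0.9, -0.2]
grip_width: 0.0426
grip_force: 0.0
```

>>> {"op": "step_arm", "data": {"series": [[[0.5, 0.08, 0.24, -0.5, 0, 0, 0], [0.5, 0, 0, -0.6, 0, 0, 0], [0.5, 0, 0, -0.6, 0, 0, 0], [0.5, 0, 0, -0.6, 0, 0, 0], [0.5, 0, 0, -0.6, 0, 0, 0], [0.5, 0, 0, -0.6, 0, 0, 0], [0.5, 0, 0, -0.4, 0, 0, 0], [0.5, 0, 0, -0.2, 0, 0, 0], [0.5, 0, 0, 0, 0, 0, 0], [0.5, 0, 0, 0, 0, 0, 0]]]}}

```text
time: 3.43
eef_pos: [0.559, 0.1212, 0.0913]
orientation: [[-0.129, 0.992, 0.0], [0.992, 0.129, 0.0], [0.0, 0.0, -1.0]]
contact_force: [0.3, -0.2, -0.1]
grip_width: 0.0428
grip_force: 0.0
```

```bash
python3 - <<'E'
import cv2,numpy as np
from plant import read_camera,monitor
a=read_camera("scene")[130:220,270:370]; b=read_camera("top")[200:290,200:300]
cv2.imwrite("pics/g1.png",np.hstack([cv2.resize(i,None,fx=4,fy=4,interpolation=cv2.INTER_CUBIC) for i in(a,b)]))
print(monitor.observe()["eef_pos"],monitor.observe()["contact_force"])
E
```

```text
[0.55947151 0.12118347 0.09185658] [0.09830348 0.26959117 0.93261875]
```

View pics/g1.png

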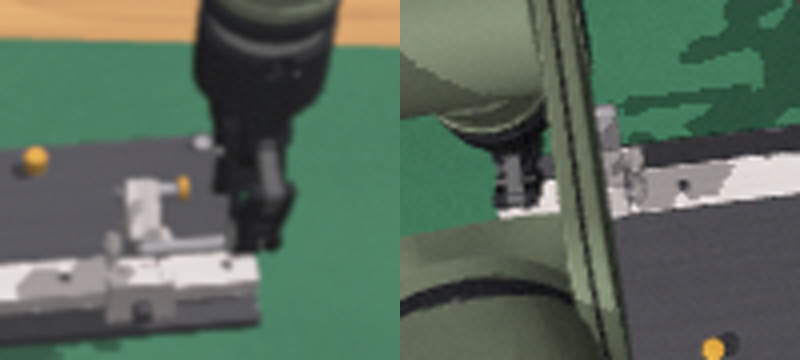

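The gripper straddles the rod: in the left crop the rod runs along (140-230,243) into the fingers, and the arm and block are clear. Closing now.

>>> {"op": "step_arm", "data": {"series": [[[0.25, 0, 0, 0, 0, 0, 0], [0.15, 0, 0, 0, 0, 0, 0], [0.1, 0, 0, 0, 0, 0, 0], [0, 0, 0, 0, 0, 0, 0], [0, 0, 0, 0, 0, 0, 0], [0, 0, 0, 0, 0, 0, 0], [0, 0, 0, 0, 0, 0, 0], [0, 0, 0, 0, 0, 0, 0], [0, 0, 0, 0, 0, 0, 0], [0, 0, 0, 0, 0, 0, 0]]]}}

```text
time: 4.37
eef_pos: [0.5589, 0.121, 0.0909]
orientation: [[-0.129, 0.992, 0.0], [0.992, 0.129, -0.0], [-0.0, 0.0, -1.0]]
contact_force: [-0.1, -0.5, -0.4]
grip_width: -0.0
grip_force: 0.0
```

```bash
python3 - <<'E'
from h import *
# per-row arc shifts in units (25mm), theta 2.3->0 with eased speed, world x,y,z
for yaw in (7.45,):
    c,s=np.cos(np.radians(yaw)),np.sin(np.radians(yaw))
    n=40; e=(1-np.cos(np.pi*np.arange(n+1)/n))/2
    th=2.3*(1-e)
    X=-70*np.cos(th);Z=70*np.sin(th)
    d=np.c_[np.diff(X)*c,np.diff(X)*s,np.diff(Z)]/25
    print(np.round(d,2).tolist(), d.sum(0), np.round(d,2).sum(0)); print(np.round(th[::10],2))
E
```

```text
[[-0.01, -0.0, 0.01], [-0.02, -0.0, 0.02], [-0.04, -0.0, 0.03], [-0.05, -0.01, 0.04], [-0.07, -0.01, 0.05], [-0.09, -0.01, 0.06], [-0.1, -0.01, 0.07], [-0.12, -0.02, 0.07], [-0.14, -0.02, 0.07], [-0.16, -0.02, 0.07], [-0.17, -0.02, 0.07], [-0.19, -0.02, 0.06], [-0.2, -0.03, 0.05], [-0.22, -0.03, 0.03], [-0.23, -0.03, 0.01], [-0.24, -0.03, -0.01], [-0.24, -0.03, -0.03], [-0.24, -0.03, -0.05], [-0.24, -0.03, -0.07], [-0.23, -0.03, -0.09], [-0.22, -0.03, -0.11], [-0.21, -0.03, -0.13], [-0.2, -0.03, -0.15], [-0.18, -0.02, -0.16], [-0.16, -0.02, -0.17], [-0.14, -0.02, -0.18], [-0.12, -0.02, -0.18], [-0.1, -0.01, -0.18], [-0.08, -0.01, -0.18], [-0.07, -0.01, -0.17], [-0.05, -0.01, -0.16], [-0.04, -0.0, -0.15], [-0.03, -0.0, -0.14], [-0.02, -0.0, -0.12], [-0.01, -0.0, -0.11], [-0.01, -0.0, -0.09], [-0.0, -0.0, -0.07], [-0.0, -0.0, -0.05], [-0.0, -0.0, -0.03], [-0.0, -0.0, -0.01]] [-4.62618791 -0.60494258 -2.08797459] [-4.64 -0.59 -2.08]
[2.3  1.96 1.15 0.34 0.  ]
```

The grip closed to 0 width, so it missed the rod. Looking again.

```bash
python3 - <<'E'
import cv2,numpy as np
from plant import read_camera,get_calibration
I=read_camera("scene"); a=I[150:220,290:380]
def proj(p):
    c=get_calibration("scene"); q=c["attitude"].T@(np.array(p)-c["origin"]); return c["cx"]-c["fx"]*q[0]/q[2], c["cy"]+c["fy"]*q[1]/q[2]
from h import *
print("tcp px",proj([.559,.121,.091]),"grasp",proj([.559,.121,.110]))
print("ball old px",(734.5)/4.8-.5+185,(167.5)/4.8-.5+155)
cv2.imwrite("pics/g2.png",cv2.resize(a,None,fx=8,fy=8,interpolation=cv2.INTER_CUBIC))
E
```

```text
tcp px (np.float64(327.086265694798), np.float64(195.23904049184438)) grasp (np.float64(327.8462521730285), np.float64(190.46940230952873))
ball old px 337.52083333333337 189.39583333333334
```

View pics/g2.png

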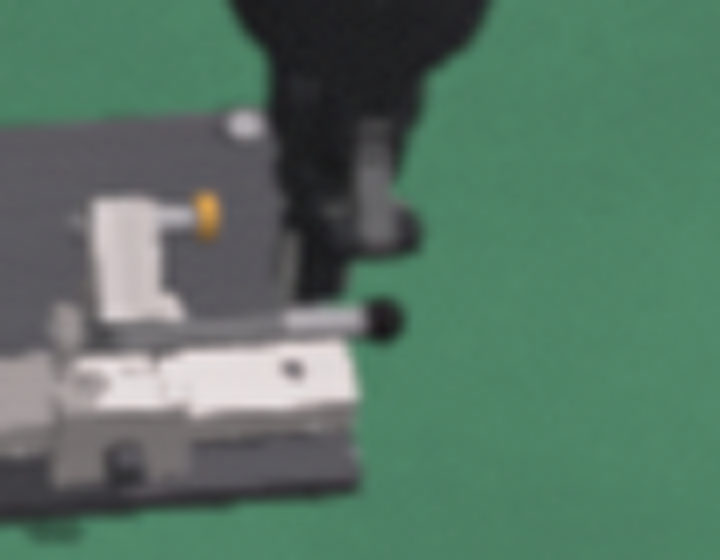

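The rod and ball (380,320) are visible in front of the shut fingers, so the fingers seem to be on the -x side of the rod or above it. I'll check against the projection in the top view.

```bash
cat >> h.py <<'E'
def proj(n,p):
    c=get_calibration(n); q=c["attitude"].T@(np.array(p)-c["origin"]); return np.array([c["cx"]-c["fx"]*q[0]/q[2], c["cy"]+c["fy"]*q[1]/q[2]])
E
python3 - <<'E'
from h import *
import cv2
from plant import read_camera
I=read_camera("top"); S=read_camera("scene")
T=[.559,.121,.091]
out=[]
for n,im,(x0,y0) in(("top",I,(195,205)),("scene",S,(290,140))):
    a=cv2.resize(im[y0:y0+80,x0:x0+80],None,fx=5,fy=5,interpolation=cv2.INTER_CUBIC)
    for z in(0,.019,.073):
        p=(proj(n,[T[0],T[1],T[2]+z])-(x0,y0)+.5)*5-.5; print(n,z,p)
        cv2.circle(a,tuple(int(v) for v in p),4,(0,0,255),1)
    out.append(a)
cv2.imwrite("pics/g3.png",np.hstack(out))
E
```

```text
top 0 [185.58002611 127.95644594]
top 0.019 [181.99446671 123.26924378]
top 0.073 [171.09708245 109.02370012]
scene 0 [187.43132847 278.19520246]
scene 0.019 [191.23126087 254.34701155]
scene 0.073 [202.63729758 182.76327974]
```

View pics/g3.png

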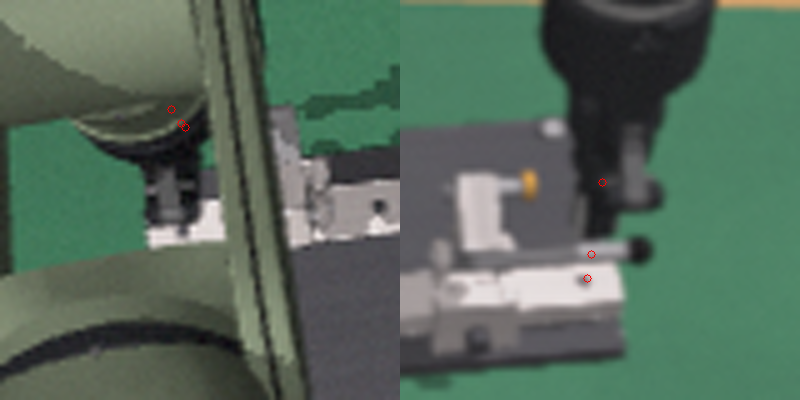

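The axis projection agrees with the gripper body, but the visible tip ends near the rod, about 20 mm short of the reported TCP. I'll raise it with the fingers shut and check the tip against clear background.

>>> {"op": "step_arm", "data": {"series": [[[0, 0, 0, 0.2, 0, 0, 0], [0, 0, 0, 0.4, 0, 0, 0], [0, 0, 0, 0.5, 0, 0, 0], [0, 0, 0, 0.5, 0, 0, 0], [0, 0, 0, 0.4, 0, 0, 0], [0, 0, 0, 0, 0, 0, 0], [0.2, 0, 0, 0, 0, 0, 0], [0.5, 0, 0, 0, 0, 0, 0], [0.5, 0, 0, 0, 0, 0, 0], [0.5, 0, 0, 0, 0, 0, 0]]]}}

```text
time: 5.35
eef_pos: [0.5584, 0.1209, 0.1402]
orientation: [[-0.129, 0.992, -0.002], [0.992, 0.129, -0.0], [-0.0, -0.002, -1.0]]
contact_force: [0.0, 0.5, -0.3]
grip_width: 0.0427
grip_force: 0.0
```

```bash
python3 - <<'E'
from h import *
import cv2
from plant import read_camera,monitor
S=read_camera("scene");I=read_camera("top"); T=monitor.observe()["eef_pos"];print(T)
out=[]
for n,im,(x0,y0) in(("top",I,(195,200)),("scene",S,(290,120))):
    a=cv2.resize(im[y0:y0+80,x0:x0+80],None,fx=5,fy=5,interpolation=cv2.INTER_CUBIC)
    for z in(0,.019,.073):
        p=(proj(n,T+[0,0,z])-(x0,y0)+.5)*5-.5
        cv2.circle(a,tuple(int(v) for v in p),4,(0,0,255),1)
    out.append(a)
cv2.imwrite("pics/g4.png",np.hstack(out))
E
```

```text
[0.55855602 0.12092454 0.14037168]
```

View pics/g4.png

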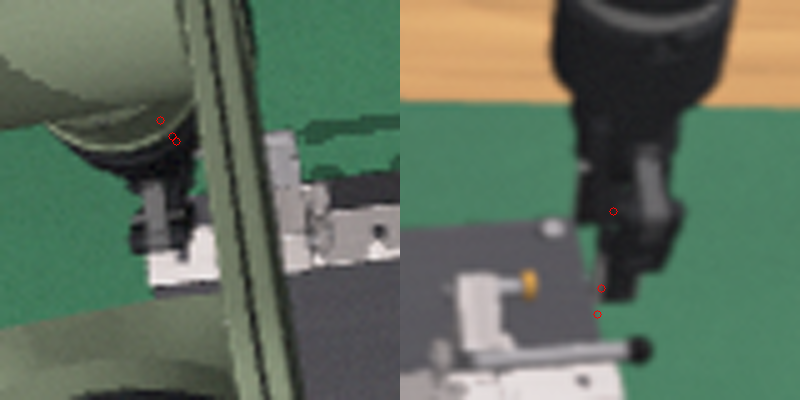

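The visible fingertips sit about 20-25 mm to -x of the projected TCP in both views. I'll check the camera and robot frames against the base plate and the start-pose gripper.

```bash
python3 - <<'E'
from h import *
import cv2
S=cv2.imread("pics/scene0.png");I=cv2.imread("pics/top0.png")
print("base",proj("scene",[0,0,0]),proj("top",[0,0,0]))
T=np.array([.1817,-.545,.1927])
for z in(0,.019,.073):print(z,proj("scene",T+[0,0,z]),proj("top",T+[0,0,z]))
yv=np.array([.316,-.949,0])
for s in(-1,1):
    print("finger tips open",s,proj("scene",T+s*.05*yv+[0,0,.013]),proj("top",T+s*.05*yv+[0,0,.013]))
a=cv2.resize(S[0:115,40:330],None,fx=2.7,fy=2.7,interpolation=cv2.INTER_CUBIC)
for p in [proj("scene",T),proj("scene",[0,0,0])]+[proj("scene",T+s*.05*yv+[0,0,.013]) for s in(-1,1)]:
    q=((p-(40,0)+.5)*2.7-.5).astype(int);cv2.circle(a,tuple(map(int,q)),4,(0,0,255),1)
cv2.imwrite("pics/b.png",a)
E
```

```text
base [282.40999329  83.81636231] [275.251187   445.63159827]
0 [92.60930199 64.81926135] [518.38361492 393.74772353]
0.019 [90.39228627 59.03458924] [523.33834403 395.9522177 ]
0.073 [83.78283131 41.78909596] [538.58155977 402.73434027]
finger tips open -1 [109.00841075  57.83751509] [500.94098526 402.55390015]
finger tips open 1 [72.95019333 63.95613197] [542.44997101 387.97888642]
```

View pics/b.png

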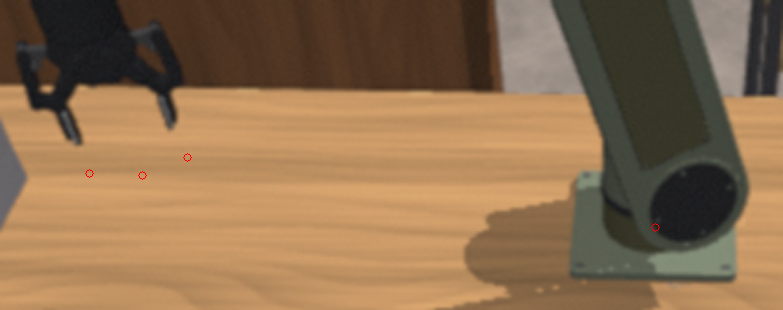

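```bash
python3 - <<'E'
from h import *
import cv2
I=cv2.imread("pics/top0.png")
a=I[375:420,490:560]
m=(a.max(2)<70).astype(int)
for r in range(0,45): print(375+r,''.join('#' if v else '.' for v in m[r]))
tl=np.array([77,142.])/2.7+[40,0]-.3; tr=np.array([172,127.])/2.7+[40,0]-.3
print(tl,tr)
T=np.array([.1817,-.545,.1927]);yv=np.array([.316,-.949,0])
for dz in(.013,.03,.04,.05):
  for s in(-1,1):print(dz,s,proj("scene",T+s*.05*yv+[0,0,dz]),proj("top",T+s*.05*yv+[0,0,dz]))
E
```

```text
375 ......................................................................
376 ......................................................................
377 ......................................................................
378 ......................................................................
379 ......................................................................
380 ......................................................................
381 ......................................................................
382 ......................................................................
383 ......................................................................
384 ......................................................................
385 ......................................................................
386 ......................................................................
387 ......................................................................
388 ......................................................................
389 ..............................................
[... 2130 characters left out ...]
.......................##############################################
419 .........................#############################################
[68.21851852 52.29259259] [103.4037037   46.73703704]
0.013 -1 [109.00841075  57.83751509] [500.94098526 402.55390015]
0.013 1 [72.95019333 63.95613197] [542.44997101 387.97888642]
0.03 -1 [107.20429484  52.58234154] [505.11884688 404.71702927]
0.03 1 [70.71960376 58.69862329] [547.36282167 389.86380003]
0.04 -1 [106.12437617  49.43666783] [507.64888564 406.02698183]
0.04 1 [69.38409172 55.55081598] [550.33747879 391.00508684]
0.05 -1 [105.03028916  46.24972343] [510.2348016  407.36586535]
0.05 1 [68.03081951 52.36114788] [553.37746024 392.17143665]
```

```bash
python3 - <<'E'
from h import *
T=np.array([.1817,-.545,.1927])
a=tri(ray("top",511,405,False),ray("scene",103.4,46.7,False));b=tri(ray("top",551,390.5,False),ray("scene",68.2,52.3,False))
R=np.array([[.9487,.3163,0],[.3163,-.9487,0],[0,0,-1]])
for p in(a,b,(a+b)/2):print(p,(p-T)@R)
E
```

```text
[ 0.17109945 -0.49950795  0.24436571] [ 0.00433239 -0.04651126 -0.05166571]
[ 0.20137082 -0.58821959  0.2448666 ] [ 0.00499135  0.0472243  -0.0521666 ]
[ 0.18623513 -0.54386377  0.24461615] [ 0.00466187  0.00035652 -0.05191615]
```

At the start pose the triangulated open fingertips sit 52 mm behind the reported TCP, where 13 mm was expected. So the real fingers end about 38 mm above the reported TCP and about 4 mm along tool x. That explains the miss. I'll correct by descending to a reported z of 0.052.

>>> {"op": "step_arm", "data": {"series": [[[0.5, 0, -0.1, -0.4, 0, 0, 0], [0.5, 0, 0, -0.5, 0, 0, 0], [0.5, 0, 0, -0.5, 0, 0, 0], [0.5, 0, 0, -0.5, 0, 0, 0], [0.5, 0, 0, -0.5, 0, 0, 0], [0.5, 0, 0, -0.4, 0, 0, 0], [0.5, 0, 0, -0.3, 0, 0, 0], [0.5, 0, 0, -0.2, 0, 0, 0], [0.5, 0, 0, -0.2, 0, 0, 0], [0.5, 0, 0, 0, 0, 0, 0]]]}}

```text
time: 6.28
eef_pos: [0.5584, 0.1184, 0.0526]
orientation: [[-0.129, 0.992, -0.001], [0.992, 0.129, -0.0], [-0.0, -0.001, -1.0]]
contact_force: [0.3, 0.5, 0.1]
grip_width: 0.0431
grip_force: 0.0
```

>>> {"op": "step_arm", "data": {"series": [[[0.3, 0, 0, 0, 0, 0, 0], [0.2, 0, 0, 0, 0, 0, 0], [0.1, 0, 0, 0, 0, 0, 0], [0, 0, 0, 0, 0, 0, 0], [0, 0, 0, 0, 0, 0, 0], [0, 0, 0, 0, 0, 0, 0], [0, 0, 0, 0, 0, 0, 0], [0, 0, 0, 0, 0, 0, 0], [0, 0, 0, 0, 0, 0, 0], [0, 0, 0, 0, 0, 0, 0]]]}}

```text
time: 7.12
eef_pos: [0.5589, 0.1186, 0.0541]
orientation: [[-0.129, 0.992, 0.001], [0.992, 0.129, 0.0], [0.0, 0.001, -1.0]]
contact_force: [-1.6, -0.8, 6.5]
grip_width: 0.0079
grip_force: 58.8
```

It has gripped something at only 7.9 mm with 6.5 N of upward push, so the tips probably pinch above the rod's centre. I'll open, go lower and regrip.

>>> {"op": "step_arm", "data": {"series": [[[0.4, 0, 0, 0, 0, 0, 0], [0.4, 0, 0, 0, 0, 0, 0], [0.4, 0, 0, -0.2, 0, 0, 0], [0.4, 0, 0, -0.2, 0, 0, 0], [0.4, 0, 0, -0.2, 0, 0, 0], [0.4, 0, 0, 0, 0, 0, 0], [0.2, 0, 0, 0, 0, 0, 0], [0, 0, 0, 0, 0, 0, 0], [0, 0, 0, 0, 0, 0, 0], [0, 0, 0, 0, 0, 0, 0]]]}}

```text
time: 7.95
eef_pos: [0.5588, 0.1185, 0.0384]
orientation: [[-0.129, 0.992, -0.0], [0.992, 0.129, -0.0], [-0.0, -0.0, -1.0]]
contact_force: [-0.2, 0.2, -2.1]
grip_width: 0.008
grip_force: 58.2
```

>>> {"op": "step_arm", "data": {"series": [[[0, 0, 0, 0, 0, 0, 0], [0, 0, 0, 0, 0, 0, 0], [0, 0, 0, 0, 0, 0, 0], [0, 0, 0, 0, 0, 0, 0], [0, 0, 0, 0, 0, 0, 0], [0, 0, 0, 0, 0, 0, 0], [0, 0, 0, 0, 0, 0, 0], [0, 0, 0, 0, 0, 0, 0], [0, 0, 0, 0, 0, 0, 0], [0, 0, 0, 0, 0, 0, 0]]]}}

```text
time: 8.78
eef_pos: [0.5588, 0.1185, 0.0384]
orientation: [[-0.129, 0.992, -0.0], [0.992, 0.129, -0.0], [-0.0, -0.0, -1.0]]
contact_force: [-0.6, -0.4, -2.0]
grip_width: 0.0086
grip_force: 58.2
```

The grip is now square (force near zero). Lowering along the arc.

>>> {"op": "step_arm", "data": {"series": [[[0, -0.01, 0, 0.01, 0, 0, 0], [0, -0.02, 0, 0.02, 0, 0, 0], [0, -0.04, 0, 0.03, 0, 0, 0], [0, -0.05, -0.01, 0.04, 0, 0, 0], [0, -0.07, -0.01, 0.05, 0, 0, 0], [0, -0.09, -0.01, 0.06, 0, 0, 0], [0, -0.1, -0.01, 0.07, 0, 0, 0], [0, -0.12, -0.02, 0.07, 0, 0, 0], [0, -0.14, -0.02, 0.07, 0, 0, 0], [0, -0.16, -0.02, 0.07, 0, 0, 0]]]}}

```text
time: 9.62
eef_pos: [0.54, 0.1161, 0.0517]
orientation: [[-0.129, 0.992, 0.004], [0.992, 0.129, 0.0], [-0.0, 0.004, -1.0]]
contact_force: [5.0, -2.1, -2.9]
grip_width: 0.0084
grip_force: 58.1
```

>>> {"op": "step_arm", "data": {"series": [[[0, -0.17, -0.02, 0.07, 0, 0, 0], [0, -0.19, -0.02, 0.06, 0, 0, 0], [0, -0.2, -0.03, 0.05, 0, 0, 0], [0, -0.22, -0.03, 0.03, 0, 0, 0], [0, -0.23, -0.03, 0.01, 0, 0, 0], [0, -0.24, -0.03, -0.01, 0, 0, 0], [0, -0.24, -0.03, -0.03, 0, 0, 0], [0, -0.24, -0.03, -0.05, 0, 0, 0], [0, -0.24, -0.03, -0.07, 0, 0, 0], [0, -0.23, -0.03, -0.09, 0, 0, 0]]]}}

```text
time: 10.45
eef_pos: [0.4849, 0.109, 0.0514]
orientation: [[-0.129, 0.992, 0.004], [0.992, 0.129, 0.0], [-0.0, 0.004, -1.0]]
contact_force: [3.8, -0.7, -0.9]
grip_width: 0.008
grip_force: 61.0
```

>>> {"op": "step_arm", "data": {"series": [[[0, -0.22, -0.03, -0.11, 0, 0, 0], [0, -0.21, -0.03, -0.13, 0, 0, 0], [0, -0.2, -0.03, -0.15, 0, 0, 0], [0, -0.18, -0.02, -0.16, 0, 0, 0], [0, -0.16, -0.02, -0.17, 0, 0, 0], [0, -0.14, -0.02, -0.18, 0, 0, 0], [0, -0.12, -0.02, -0.18, 0, 0, 0], [0, -0.1, -0.01, -0.18, 0, 0, 0], [0, -0.08, -0.01, -0.18, 0, 0, 0], [0, -0.07, -0.01, -0.17, 0, 0, 0]]]}}

```text
time: 11.28
eef_pos: [0.4485, 0.1041, 0.0101]
orientation: [[-0.129, 0.992, 0.004], [0.992, 0.129, 0.0], [-0.0, 0.004, -1.0]]
contact_force: [5.7, -1.9, 0.1]
grip_width: 0.0087
grip_force: 62.1
```

>>> {"op": "step_arm", "data": {"series": [[[0, -0.05, -0.01, -0.16, 0, 0, 0], [0, -0.04, 0, -0.15, 0, 0, 0], [0, -0.03, 0, -0.14, 0, 0, 0], [0, -0.02, 0, -0.12, 0, 0, 0], [0, -0.01, 0, -0.11, 0, 0, 0], [0, -0.01, 0, -0.09, 0, 0, 0], [0, 0, 0, -0.06, 0, 0, 0], [0, 0, 0, -0.04, 0, 0, 0], [0, 0, 0, -0.02, 0, 0, 0], [0, 0, 0, 0, 0, 0, 0]]]}}

```text
time: 12.12
eef_pos: [0.4436, 0.1036, -0.0122]
orientation: [[-0.129, 0.992, 0.002], [0.992, 0.129, -0.0], [-0.0, 0.002, -1.0]]
contact_force: [4.3, -4.9, 1.4]
grip_width: 0.0078
grip_force: 59.2
```

>>> {"op": "step_arm", "data": {"series": [[[0, 0, 0, -0.02, 0, 0, 0], [0, 0, 0, -0.02, 0, 0, 0], [0, 0, 0, -0.02, 0, 0, 0], [0, 0, 0, -0.02, 0, 0, 0], [0, 0, 0, 0, 0, 0, 0], [0, 0, 0, 0, 0, 0, 0], [0, 0, 0, 0, 0, 0, 0], [0, 0, 0, 0, 0, 0, 0], [0, 0, 0, 0, 0, 0, 0], [0, 0, 0, 0, 0, 0, 0]]]}}

```text
time: 12.95
eef_pos: [0.4435, 0.1035, -0.014]
orientation: [[-0.129, 0.992, 0.002], [0.992, 0.129, -0.0], [-0.0, 0.002, -1.0]]
contact_force: [3.5, -4.2, 2.4]
grip_width: 0.0077
grip_force: 58.8
```

>>> {"op": "step_arm", "data": {"series": [[[0, 0, 0, -0.02, 0, 0, 0], [0, 0, 0, -0.02, 0, 0, 0], [0, 0, 0, -0.02, 0, 0, 0], [0, 0, 0, -0.02, 0, 0, 0], [0, 0, 0, 0, 0, 0, 0], [0, 0, 0, 0, 0, 0, 0], [0, 0, 0, 0, 0, 0, 0], [0, 0, 0, 0, 0, 0, 0], [0, 0, 0, 0, 0, 0, 0], [0, 0, 0, 0, 0, 0, 0]]]}}

```text
time: 13.78
eef_pos: [0.4435, 0.1035, -0.0159]
orientation: [[-0.129, 0.992, 0.002], [0.992, 0.129, -0.0], [-0.0, 0.002, -1.0]]
contact_force: [4.5, -4.0, 3.8]
grip_width: 0.0078
grip_force: 58.2
```

The travel (116.3 mm horizontal, 54 mm down) matches fully down, and the upward force is rising. Releasing and lifting clear.

>>> {"op": "step_arm", "data": {"series": [[[0.1, 0, 0, 0, 0, 0, 0], [0.3, 0, 0, 0, 0, 0, 0], [0.4, 0, 0, 0, 0, 0, 0], [0.4, 0, 0, 0, 0, 0, 0], [0.4, 0, 0, 0.2, 0, 0, 0], [0.4, 0, 0, 0.5, 0, 0, 0], [0.4, 0, 0, 0.8, 0, 0, 0], [0.4, 0, 0, 0.9, 0, 0, 0], [0.4, 0, 0, 0.9, 0, 0, 0], [0.4, 0, 0, 0.6, 0, 0, 0]]]}}

```text
time: 14.62
eef_pos: [0.4429, 0.104, 0.083]
orientation: [[-0.129, 0.992, 0.001], [0.992, 0.129, 0.001], [0.0, 0.001, -1.0]]
contact_force: [0.3, 0.3, -0.2]
grip_width: 0.034
grip_force: 0.0
```

Force is back to zero, so the rod is released. Next I'll move behind the carrier's -x side with the fingers shut and the tool turned -90°.

>>> {"op": "step_arm", "data": {"series": [[[0.2, 0.03, -0.3, 0, 0, 0, -0.0785], [0, 0.03, -0.55, 0, 0, 0, -0.0785], [0, 0.03, -0.55, 0, 0, 0, -0.0785], [0, 0.03, -0.55, 0, 0, 0, -0.0785], [0, 0.03, -0.55, 0, 0, 0, -0.0785], [0, 0.03, -0.55, 0, 0, 0, -0.0785], [0, 0.03, -0.55, 0, 0, 0, -0.0785], [0, 0.03, -0.55, 0, 0, 0, -0.0785], [0, 0.03, -0.55, 0, 0, 0, -0.0785], [0, 0.03, -0.55, 0, 0, 0, -0.0785]]]}}

```text
time: 15.45
eef_pos: [0.4496, -0.0279, 0.0811]
orientation: [[0.613, 0.79, -0.001], [0.79, -0.613, 0.0], [-0.0, -0.001, -1.0]]
contact_force: [0.1, 0.2, -0.0]
grip_width: 0.0003
grip_force: 0.0
```

>>> {"op": "step_arm", "data": {"series": [[[0, 0.03, -0.55, 0, 0, 0, -0.0785], [0, 0.03, -0.55, 0, 0, 0, -0.0785], [0, 0.03, -0.55, 0, 0, 0, -0.0785], [0, 0.03, -0.55, 0, 0, 0, -0.0785], [0, 0.03, -0.55, 0, 0, 0, -0.0785], [0, 0.03, -0.55, 0, 0, 0, -0.0785], [0, 0.03, -0.55, 0, 0, 0, -0.0785], [0, 0.03, -0.55, 0, 0, 0, -0.0785], [0, 0.03, -0.55, 0, 0, 0, -0.0785], [0, 0.03, -0.43, 0, 0, 0, -0.0785]]]}}

```text
time: 16.28
eef_pos: [0.4573, -0.1625, 0.0811]
orientation: [[0.992, 0.125, -0.001], [0.125, -0.992, 0.0], [-0.001, -0.001, -1.0]]
contact_force: [-0.1, 0.2, 0.1]
grip_width: 0.0002
grip_force: 0.0
```

```bash
python3 - <<'E'
from h import *
import cv2
from plant import read_camera,monitor
S=read_camera("scene");s=monitor.observe();T=s["eef_pos"];print(T,s["joint_positions"],s["orientation"][:,1],s["contact_force"])
for dz in(0,.03,.04,.05):print(dz,proj("scene",T+[0,0,dz]))
cv2.imwrite("pics/s5.png",S)
x0,y0=[int(v) for v in proj("scene",T+[0,0,.045])]
a=S[y0-20:y0+24,x0-30:x0+30]
for r,row in enumerate(a.max(2)): print(y0-20+r,''.join('#' if v<45 else '+' if v<75 else '.' for v in row))
print(x0-30)
E
```

```text
[ 0.45788004 -0.1639616   0.08113121] [-2.10208923e+01  1.64665523e+01  1.10427903e+02 -6.12604141e-02
  5.30879837e+01  6.19926691e+01] [ 1.22271645e-01 -9.92496265e-01  8.98741397e-04] [ 0.74951435 -1.58965049  0.89940582]
0 [218.90030936 165.58686535]
0.03 [217.77087067 157.85612728]
0.04 [217.38381992 155.20685736]
0.05 [216.99129675 152.52013003]
133 ...++##++++++++######################+...+#++.+###+.........
134 ...#####++++###+####################+....###++####..........
135 ...#####++++#######################+....+########+..........
136 ...+#####++#######################+....+########+...........
137 ...+###############++######+++###+....+########+............
138 ....++#############++######+..+##+....+########+............
139 .....++####################+..+###+++++#######+.............
140 .......++##################+..+######+#######+..............
141 ........++#################+..+######+######+...............
142 .........+++###############+..+############+................
143 ............+###############++############+.................
144 ..............+############
[... 1417 characters left out ...]
..............................................
167 ............................................................
168 ............................................................
169 ............................................................
170 ............................................................
171 ............................................................
172 ............................................................
173 ............................................................
174 ............................................................
175 ...............................++++.........................
176 ................................++++........................
187
```

>>> {"op": "step_arm", "data": {"series": [[[0, 0.03, 0.05, -0.4, 0, 0, 0], [0, 0, 0, -0.6, 0, 0, 0], [0, 0, 0, -0.6, 0, 0, 0], [0, 0, 0, -0.6, 0, 0, 0], [0, 0, 0, -0.5, 0, 0, 0], [0, 0, 0, -0.4, 0, 0, 0], [0, 0, 0, -0.3, 0, 0, 0], [0, 0, 0, -0.2, 0, 0, 0], [0, 0, 0, -0.1, 0, 0, 0], [0, 0, 0, -0.1, 0, 0, 0]]]}}

```text
time: 17.17
eef_pos: [0.4586, -0.1604, -0.0142]
orientation: [[0.991, 0.13, 0.0], [0.13, -0.991, 0.0], [0.0, -0.0, -1.0]]
contact_force: [-0.9, -0.3, 0.1]
grip_width: -0.0001
grip_force: 0.0
```

>>> {"op": "step_arm", "data": {"series": [[[0, 0, 0, -0.06, 0, 0, 0], [0, 0, 0, -0.06, 0, 0, 0], [0, 0, 0, -0.06, 0, 0, 0], [0, 0, 0, -0.04, 0, 0, 0], [0, 0, 0, -0.04, 0, 0, 0], [0, 0, 0, -0.04, 0, 0, 0], [0, 0, 0, -0.04, 0, 0, 0], [0, 0, 0, -0.04, 0, 0, 0], [0, 0, 0, -0.02, 0, 0, 0], [0, 0, 0, 0, 0, 0, 0]]]}}

```text
time: 18.0
eef_pos: [0.4585, -0.1607, -0.0242]
orientation: [[0.992, 0.129, -0.0], [0.129, -0.992, 0.0], [-0.0, -0.0, -1.0]]
contact_force: [-0.9, -1.0, -0.3]
grip_width: -0.0002
grip_force: 0.0
```

>>> {"op": "step_arm", "data": {"series": [[[0, 0, 0, -0.03, 0, 0, 0], [0, 0, 0, -0.03, 0, 0, 0], [0, 0, 0, -0.03, 0, 0, 0], [0, 0, 0, -0.03, 0, 0, 0], [0, 0, 0, -0.03, 0, 0, 0], [0, 0, 0, -0.03, 0, 0, 0], [0, 0, 0, 0, 0, 0, 0], [0, 0, 0, 0, 0, 0, 0], [0, 0, 0, 0, 0, 0, 0], [0, 0, 0, 0, 0, 0, 0]]]}}

```text
time: 18.83
eef_pos: [0.4587, -0.1608, -0.026]
orientation: [[0.992, 0.13, 0.001], [0.13, -0.992, -0.001], [0.001, 0.001, -1.0]]
contact_force: [-6.3, 1.0, 25.1]
grip_width: -0.0001
grip_force: 12.5
```

The bed contact came at a reported z of about -0.0255, so the tip offset is 37.5 mm as estimated. Arm stiffness is about 9 N/mm. I'll raise to about 5 mm over the bed and push the carrier toward the fence.

>>> {"op": "step_arm", "data": {"series": [[[0, 0, 0, 0.2, 0, 0, 0], [0, 0, 0, 0.13, 0, 0, 0], [0, 0.1, 0.013, 0, 0, 0, 0], [0, 0.1, 0.013, 0, 0, 0, 0], [0, 0.1, 0.013, 0, 0, 0, 0], [0, 0.1, 0.013, 0, 0, 0, 0], [0, 0.1, 0.013, 0, 0, 0, 0], [0, 0.1, 0.013, 0, 0, 0, 0], [0, 0.1, 0.013, 0, 0, 0, 0], [0, 0, 0, 0, 0, 0, 0]]]}}

```text
time: 19.67
eef_pos: [0.4767, -0.1584, -0.0205]
orientation: [[0.992, 0.13, 0.0], [0.13, -0.992, -0.0], [0.0, 0.0, -1.0]]
contact_force: [0.4, -0.7, -1.1]
grip_width: -0.0002
grip_force: 0.0
```

>>> {"op": "step_arm", "data": {"series": [[[0, 0.05, 0.007, 0, 0, 0, 0], [0, 0.05, 0.007, 0, 0, 0, 0], [0, 0.05, 0.007, 0, 0, 0, 0], [0, 0.05, 0.007, 0, 0, 0, 0], [0, 0.04, 0.005, 0, 0, 0, 0], [0, 0.04, 0.005, 0, 0, 0, 0], [0, 0.04, 0.005, 0, 0, 0, 0], [0, 0, 0, 0, 0, 0, 0], [0, 0, 0, 0, 0, 0, 0], [0, 0, 0, 0, 0, 0, 0]]]}}

```text
time: 20.5
eef_pos: [0.4844, -0.1575, -0.0202]
orientation: [[0.992, 0.129, 0.001], [0.129, -0.992, -0.0], [0.001, 0.0, -1.0]]
contact_force: [0.1, -0.5, 0.3]
grip_width: -0.0
grip_force: 0.0
```

```bash
python3 - <<'E'
from h import *
import cv2
from plant import read_camera,monitor
s=monitor.observe();print(s["eef_pos"],s["contact_force"])
for n in("scene","top"):
    I=read_camera(n);cv2.imwrite(f"pics/{n}6.png",I)
    h=cv2.cvtColor(I,cv2.COLOR_BGR2HSV)
    m=cv2.inRange(h,(15,130,90),(32,255,255))
    for c in cv2.findContours(m,cv2.RETR_EXTERNAL,cv2.CHAIN_APPROX_NONE)[0]:
        if cv2.contourArea(c)>40:
            r=cv2.minAreaRect(c);u,v=r[0]
            if 190<u<370 and 150<v<300:
                b=cv2.boxPoints(r);W=np.array([cast(n,*p,.026,False)[:2] for p in b])
                t=np.array([.4874,-.0469]);a=np.radians(7.45);R=np.array([[np.cos(a),-np.sin(a)],[np.sin(a),np.cos(a)]])
                print(n,r,"\n",((W-t)@R).round(4).tolist())
E
```

```text
[ 0.48441244 -0.15746282 -0.02020846] [ 0.09696221 -0.49283821  0.2982055 ]
scene ((222.26898193359375, 194.22760009765625), (8.968913078308105, 33.21819305419922), 85.2363510131836) 
 [[-0.005, -0.1557], [-0.0057, -0.0652], [0.0257, -0.0649], [0.0262, -0.154]]
top ((320.5, 252.5), (9.0, 9.0), 90.0) 
 [[0.0243, -0.065], [0.0213, -0.0898], [-0.0034, -0.0863], [-0.0004, -0.0616]]
top ((279.49993896484375, 253.99996948242188), (558.9998779296875, 329.99993896484375), 0.0) 
 [[-0.319, 0.8127], [0.6044, 0.8028], [0.4062, -0.8456], [-0.4923, -0.6323]]
```

The scene mask puts the carrier centre at x ≈ 6-10 mm (flush is 15 mm). It is moving well, so I'll keep going.

>>> {"op": "step_arm", "data": {"series": [[[0, 0.05, 0.007, 0, 0, 0, 0], [0, 0.05, 0.007, 0, 0, 0, 0], [0, 0.04, 0.005, 0, 0, 0, 0], [0, 0.04, 0.005, 0, 0, 0, 0], [0, 0.03, 0.004, 0, 0, 0, 0], [0, 0, 0, 0, 0, 0, 0], [0, 0, 0, 0, 0, 0, 0], [0, 0, 0, 0, 0, 0, 0], [0, 0, 0, 0, 0, 0, 0], [0, 0, 0, 0, 0, 0, 0]]]}}

```text
time: 21.43
eef_pos: [0.4895, -0.1567, -0.0203]
orientation: [[0.992, 0.129, 0.0], [0.129, -0.992, -0.0], [0.0, 0.0, -1.0]]
contact_force: [0.6, -0.1, 1.0]
grip_width: -0.0001
grip_force: 0.0
```

>>> {"op": "step_arm", "data": {"series": [[[0, 0.02, 0.003, 0, 0, 0, 0], [0, 0.02, 0.003, 0, 0, 0, 0], [0, 0.02, 0.003, 0, 0, 0, 0], [0, 0.02, 0.003, 0, 0, 0, 0], [0, 0.02, 0.003, 0, 0, 0, 0], [0, 0, 0, 0, 0, 0, 0], [0, 0, 0, 0, 0, 0, 0], [0, 0, 0, 0, 0, 0, 0], [0, 0, 0, 0, 0, 0, 0], [0, 0, 0, 0, 0, 0, 0]]]}}

```text
time: 22.27
eef_pos: [0.4913, -0.1563, -0.0204]
orientation: [[0.992, 0.13, -0.001], [0.13, -0.992, 0.0], [-0.001, -0.0, -1.0]]
contact_force: [-3.1, -1.1, 1.1]
grip_width: -0.0001
grip_force: 1.8
```

>>> {"op": "step_arm", "data": {"series": [[[0, 0.01, 0.001, 0, 0, 0, 0], [0, 0.01, 0.001, 0, 0, 0, 0], [0, 0.01, 0.001, 0, 0, 0, 0], [0, 0, 0, 0, 0, 0, 0], [0, 0, 0, 0, 0, 0, 0], [0, 0, 0, 0, 0, 0, 0], [0, 0, 0, 0, 0, 0, 0], [0, 0, 0, 0, 0, 0, 0], [0, 0, 0, 0, 0, 0, 0], [0, 0, 0, 0, 0, 0, 0]]]}}

```text
time: 23.1
eef_pos: [0.4913, -0.1562, -0.0205]
orientation: [[0.992, 0.13, -0.003], [0.13, -0.992, 0.0], [-0.003, -0.001, -1.0]]
contact_force: [-5.0, -2.2, 2.3]
grip_width: -0.0
grip_force: 3.0
```

It's blocked at the fence with 5 N, so it's flush. The TCP local x of -10.4 mm fits the 11 mm finger half width. Now I'll go around to the carrier's -y end.

>>> {"op": "step_arm", "data": {"series": [[[0, -0.1, -0.013, 0, 0, 0, 0], [0, -0.15, -0.02, 0, 0, 0, 0], [0, -0.2, -0.026, 0, 0, 0, 0], [0, 0.05, -0.38, 0, 0, 0, 0], [0, 0.06, -0.45, 0, 0, 0, 0], [0, 0.06, -0.45, 0, 0, 0, 0], [0, 0.06, -0.45, 0, 0, 0, 0], [0, 0.06, -0.45, 0, 0, 0, 0], [0, 0.06, -0.45, 0, 0, 0, 0], [0, 0, 0, 0, 0, 0, 0]]]}}

```text
time: 23.93
eef_pos: [0.4911, -0.2262, -0.0202]
orientation: [[0.992, 0.127, 0.002], [0.127, -0.992, -0.001], [0.002, 0.002, -1.0]]
contact_force: [-0.3, -0.3, 0.3]
grip_width: -0.0002
grip_force: 0.0
```

>>> {"op": "step_arm", "data": {"series": [[[0, 0.2, 0.026, 0, 0, 0, 0], [0, 0.3, 0.039, 0, 0, 0, 0], [0, 0.3, 0.039, 0, 0, 0, 0], [0, 0.3, 0.039, 0, 0, 0, 0], [0, 0.27, 0.035, 0, 0, 0, 0], [0, 0, 0, 0, 0, 0, 0], [0, 0, 0.04, 0, 0, 0, 0], [0, -0.01, 0.06, 0, 0, 0, 0], [0, -0.01, 0.08, 0, 0, 0, 0], [0, -0.01, 0.1, 0, 0, 0, 0]]]}}

```text
time: 24.77
eef_pos: [0.5232, -0.2118, -0.0203]
orientation: [[0.992, 0.129, -0.0], [0.129, -0.992, 0.0], [-0.0, -0.0, -1.0]]
contact_force: [0.3, 0.4, -0.3]
grip_width: 0.0002
grip_force: 0.0
```

>>> {"op": "step_arm", "data": {"series": [[[0, -0.02, 0.15, 0, 0, 0, 0], [0, -0.023, 0.178, 0, 0, 0, 0], [0, -0.023, 0.178, 0, 0, 0, 0], [0, -0.023, 0.178, 0, 0, 0, 0], [0, -0.023, 0.178, 0, 0, 0, 0], [0, -0.023, 0.178, 0, 0, 0, 0], [0, -0.023, 0.178, 0, 0, 0, 0], [0, -0.023, 0.178, 0, 0, 0, 0], [0, -0.023, 0.178, 0, 0, 0, 0], [0, -0.023, 0.178, 0, 0, 0, 0]]]}}

```text
time: 25.6
eef_pos: [0.5179, -0.1678, -0.0203]
orientation: [[0.992, 0.13, 0.0], [0.13, -0.992, -0.0], [0.0, 0.0, -1.0]]
contact_force: [0.3, -1.9, 0.7]
grip_width: 0.0001
grip_force: 0.6
```

>>> {"op": "step_arm", "data": {"series": [[[0, -0.023, 0.178, 0, 0, 0, 0], [0, -0.023, 0.178, 0, 0, 0, 0], [0, -0.023, 0.178, 0, 0, 0, 0], [0, -0.023, 0.178, 0, 0, 0, 0], [0, -0.023, 0.178, 0, 0, 0, 0], [0, -0.023, 0.178, 0, 0, 0, 0], [0, -0.023, 0.178, 0, 0, 0, 0], [0, -0.023, 0.178, 0, 0, 0, 0], [0, -0.023, 0.178, 0, 0, 0, 0], [0, -0.023, 0.178, 0, 0, 0, 0]]]}}

```text
time: 26.43
eef_pos: [0.5121, -0.1233, -0.0203]
orientation: [[0.992, 0.129, -0.0], [0.129, -0.992, -0.0], [-0.0, 0.0, -1.0]]
contact_force: [0.6, -1.1, 0.5]
grip_width: 0.0
grip_force: 0.6
```

>>> {"op": "step_arm", "data": {"series": [[[0, -0.023, 0.178, 0, 0, 0, 0], [0, -0.023, 0.178, 0, 0, 0, 0], [0, -0.023, 0.178, 0, 0, 0, 0], [0, -0.023, 0.178, 0, 0, 0, 0], [0, -0.023, 0.178, 0, 0, 0, 0], [0, -0.023, 0.178, 0, 0, 0, 0], [0, -0.016, 0.12, 0, 0, 0, 0], [0, -0.01, 0.08, 0, 0, 0, 0], [0, 0, 0, 0, 0, 0, 0], [0, 0, 0, 0, 0, 0, 0]]]}}

```text
time: 27.27
eef_pos: [0.5081, -0.0918, -0.0203]
orientation: [[0.992, 0.129, 0.0], [0.129, -0.992, 0.0], [0.0, -0.0, -1.0]]
contact_force: [-0.2, -0.3, 0.7]
grip_width: -0.0002
grip_force: 0.0
```

```bash
python3 - <<'E'
from h import *
import cv2
from plant import read_camera,monitor
s=monitor.observe();T=s["eef_pos"]
t=np.array([.4874,-.0469]);a=np.radians(7.45);R=np.array([[np.cos(a),-np.sin(a)],[np.sin(a),np.cos(a)]])
print(T,(T[:2]-t)@R,s["contact_force"])
I=read_camera("scene")
m=cv2.inRange(cv2.cvtColor(I,cv2.COLOR_BGR2HSV),(15,110,80),(32,255,255))
for c in cv2.findContours(m,cv2.RETR_EXTERNAL,cv2.CHAIN_APPROX_NONE)[0]:
    r=cv2.minAreaRect(c);u,v=r[0]
    if cv2.contourArea(c)>5 and 190<u<370 and 150<v<230:
        W=np.array([cast("scene",*p,.026,False)[:2] for p in cv2.boxPoints(r)]);print(r,"\n",((W-t)@R).round(4).tolist())
x0,y0=250,160
a=cv2.resize(I[y0:y0+60,x0:x0+90],None,fx=8,fy=8,interpolation=cv2.INTER_CUBIC);cv2.imwrite("pics/s7.png",a)
E
```

```text
[ 0.50813863 -0.09182766 -0.020335  ] [ 0.0147382  -0.04723738] [-0.20830798 -0.26632677  0.7312345 ]
((266.0205993652344, 191.76763916015625), (7.669650554656982, 34.12994384765625), 85.60128784179688) 
 [[0.0002, -0.0374], [0.0002, 0.0564], [0.0271, 0.0549], [0.027, -0.0376]]
((278.5, 169.5), (5.0, 5.0), 90.0) 
 [[-0.0738, 0.0454], [-0.0724, 0.0596], [-0.0535, 0.0575], [-0.0549, 0.0435]]
((281.07061767578125, 205.5260772705078), (567.6664428710938, 364.54656982421875), 1.818302869796753) 
 [[0.452, -0.6004], [-0.9833, -0.9395], [-0.6366, 1.2122], [0.6006, 0.548]]
```

The carrier end is at local y ≈ 0.056 and parallel to the fence. The screw tip should be 24-40 mm further, so I'll creep forward on force.

>>> {"op": "step_arm", "data": {"series": [[[0, -0.011, 0.08, 0, 0, 0, 0], [0, -0.011, 0.08, 0, 0, 0, 0], [0, -0.011, 0.08, 0, 0, 0, 0], [0, -0.011, 0.08, 0, 0, 0, 0], [0, -0.011, 0.08, 0, 0, 0, 0], [0, -0.011, 0.08, 0, 0, 0, 0], [0, -0.011, 0.08, 0, 0, 0, 0], [0, -0.011, 0.08, 0, 0, 0, 0], [0, -0.008, 0.06, 0, 0, 0, 0], [0, -0.005, 0.04, 0, 0, 0, 0]]]}}

```text
time: 28.15
eef_pos: [0.5055, -0.0733, -0.0203]
orientation: [[0.992, 0.13, 0.0], [0.13, -0.992, -0.0], [0.0, 0.0, -1.0]]
contact_force: [-0.9, -0.7, 1.0]
grip_width: 0.0
grip_force: 0.4
```

>>> {"op": "step_arm", "data": {"series": [[[0, -0.005, 0.04, 0, 0, 0, 0], [0, -0.005, 0.04, 0, 0, 0, 0], [0, -0.005, 0.04, 0, 0, 0, 0], [0, -0.005, 0.04, 0, 0, 0, 0], [0, -0.005, 0.04, 0, 0, 0, 0], [0, -0.003, 0.02, 0, 0, 0, 0], [0, 0, 0, 0, 0, 0, 0], [0, 0, 0, 0, 0, 0, 0], [0, 0, 0, 0, 0, 0, 0], [0, 0, 0, 0, 0, 0, 0]]]}}

```text
time: 28.98
eef_pos: [0.5048, -0.068, -0.0203]
orientation: [[0.992, 0.129, -0.0], [0.129, -0.992, 0.0], [-0.0, -0.0, -1.0]]
contact_force: [0.8, -0.1, 1.1]
grip_width: -0.0003
grip_force: 0.0
```

```bash
python3 - <<'E'
from h import *
import cv2
from plant import read_camera
I=read_camera("scene"); J=read_camera("top")
a=cv2.resize(I[165:215,270:330],None,fx=10,fy=10,interpolation=cv2.INTER_CUBIC)
cv2.imwrite("pics/s8.png",a)
t=np.array([.4874,-.0469]);an=np.radians(7.45);R=np.array([[np.cos(an),-np.sin(an)],[np.sin(an),np.cos(an)]])
for y in(.081,.085,.09,.095,.1):
    w=t+R@np.array([.015,y]); print(y,(proj("scene",[*w,.022])-(270,165)+.5)*10)
E
```

```text
0.081 [227.50212115 265.21593686]
0.085 [241.9830065  264.08726669]
0.09 [260.07670718 262.67700621]
0.095 [278.16218422 261.2673867 ]
0.1 [296.2394432  259.85840772]
```

View pics/s8.png

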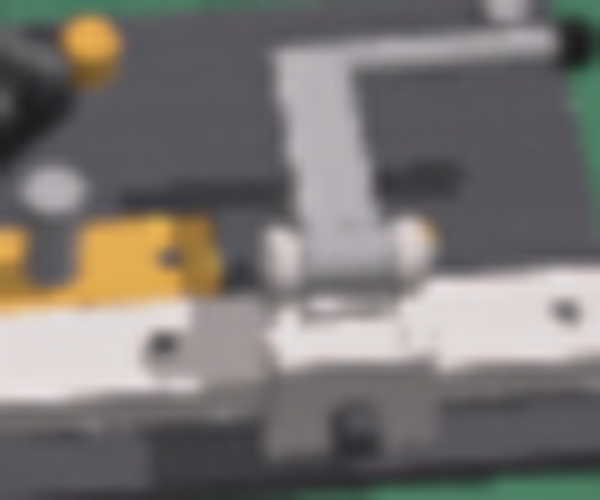

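The stop is down and level, with the handle at (300-560,50). The carrier end is at about (218,255), and the screw tip is hidden behind the lug from x = 265. I'll creep in small force-checked steps.

>>> {"op": "step_arm", "data": {"series": [[[0, -0.003, 0.02, 0, 0, 0, 0], [0, -0.003, 0.02, 0, 0, 0, 0], [0, -0.003, 0.02, 0, 0, 0, 0], [0, -0.003, 0.02, 0, 0, 0, 0], [0, -0.003, 0.02, 0, 0, 0, 0], [0, -0.003, 0.02, 0, 0, 0, 0], [0, 0, 0, 0, 0, 0, 0], [0, 0, 0, 0, 0, 0, 0], [0, 0, 0, 0, 0, 0, 0], [0, 0, 0, 0, 0, 0, 0]]]}}

```text
time: 29.92
eef_pos: [0.5044, -0.0649, -0.0203]
orientation: [[0.992, 0.129, -0.0], [0.129, -0.992, 0.0], [-0.0, -0.0, -1.0]]
contact_force: [0.0, -0.1, 0.0]
grip_width: -0.0003
grip_force: 0.1
```

```bash
python3 -c "
from plant import monitor
s=monitor.observe();print(s['contact_force'],s['eef_pos'],s['joint_efforts'])"
```

```text
[ 0.00450112 -0.05442212  0.02832483] [ 0.50441156 -0.06494455 -0.02030744] [ 7.53656030e-02 -4.02491891e+01 -1.48876163e+01  2.53543421e-02
  3.05474584e-02 -9.20083694e-04]
```

>>> {"op": "step_arm", "data": {"series": [[[0, -0.003, 0.02, 0, 0, 0, 0], [0, -0.003, 0.02, 0, 0, 0, 0], [0, -0.003, 0.02, 0, 0, 0, 0], [0, -0.003, 0.02, 0, 0, 0, 0], [0, -0.001, 0.01, 0, 0, 0, 0], [0, 0, 0, 0, 0, 0, 0], [0, 0, 0, 0, 0, 0, 0], [0, 0, 0, 0, 0, 0, 0], [0, 0, 0, 0, 0, 0, 0], [0, 0, 0, 0, 0, 0, 0]]]}}

```text
time: 30.75
eef_pos: [0.5041, -0.0627, -0.0203]
orientation: [[0.992, 0.129, -0.0], [0.129, -0.992, -0.0], [-0.0, 0.0, -1.0]]
contact_force: [-0.8, -0.8, -0.2]
grip_width: 0.0001
grip_force: 0.1
```

>>> {"op": "step_arm", "data": {"series": [[[0, -0.003, 0.02, 0, 0, 0, 0], [0, -0.003, 0.02, 0, 0, 0, 0], [0, -0.003, 0.02, 0, 0, 0, 0], [0, -0.003, 0.02, 0, 0, 0, 0], [0, 0, 0, 0, 0, 0, 0], [0, 0, 0, 0, 0, 0, 0], [0, 0, 0, 0, 0, 0, 0], [0, 0, 0, 0, 0, 0, 0], [0, 0, 0, 0, 0, 0, 0], [0, 0, 0, 0, 0, 0, 0]]]}}

```text
time: 31.58
eef_pos: [0.5038, -0.0607, -0.0203]
orientation: [[0.992, 0.129, -0.0], [0.129, -0.992, -0.0], [-0.0, 0.0, -1.0]]
contact_force: [0.7, 0.6, -0.9]
grip_width: -0.0002
grip_force: 0.1
```

>>> {"op": "step_arm", "data": {"series": [[[0, -0.003, 0.02, 0, 0, 0, 0], [0, -0.003, 0.02, 0, 0, 0, 0], [0, -0.003, 0.02, 0, 0, 0, 0], [0, -0.003, 0.02, 0, 0, 0, 0], [0, 0, 0, 0, 0, 0, 0], [0, 0, 0, 0, 0, 0, 0], [0, 0, 0, 0, 0, 0, 0], [0, 0, 0, 0, 0, 0, 0], [0, 0, 0, 0, 0, 0, 0], [0, 0, 0, 0, 0, 0, 0]]]}}

```text
time: 32.42
eef_pos: [0.5035, -0.0587, -0.0203]
orientation: [[0.992, 0.129, -0.0], [0.129, -0.992, -0.0], [-0.0, -0.0, -1.0]]
contact_force: [-0.2, 0.5, 0.5]
grip_width: -0.0003
grip_force: 0.1
```

>>> {"op": "step_arm", "data": {"series": [[[0, -0.003, 0.02, 0, 0, 0, 0], [0, -0.003, 0.02, 0, 0, 0, 0], [0, -0.003, 0.02, 0, 0, 0, 0], [0, -0.003, 0.02, 0, 0, 0, 0], [0, 0, 0, 0, 0, 0, 0], [0, 0, 0, 0, 0, 0, 0], [0, 0, 0, 0, 0, 0, 0], [0, 0, 0, 0, 0, 0, 0], [0, 0, 0, 0, 0, 0, 0], [0, 0, 0, 0, 0, 0, 0]]]}}

```text
time: 33.25
eef_pos: [0.5032, -0.0567, -0.0203]
orientation: [[0.992, 0.129, -0.0], [0.129, -0.992, -0.0], [-0.0, 0.0, -1.0]]
contact_force: [0.3, -0.2, 0.3]
grip_width: -0.0
grip_force: 0.1
```

>>> {"op": "step_arm", "data": {"series": [[[0, -0.003, 0.02, 0, 0, 0, 0], [0, -0.003, 0.02, 0, 0, 0, 0], [0, -0.003, 0.02, 0, 0, 0, 0], [0, -0.003, 0.02, 0, 0, 0, 0], [0, 0, 0, 0, 0, 0, 0], [0, 0, 0, 0, 0, 0, 0], [0, 0, 0, 0, 0, 0, 0], [0, 0, 0, 0, 0, 0, 0], [0, 0, 0, 0, 0, 0, 0], [0, 0, 0, 0, 0, 0, 0]]]}}

```text
time: 34.08
eef_pos: [0.5029, -0.0547, -0.0203]
orientation: [[0.992, 0.129, -0.0], [0.129, -0.992, -0.0], [-0.0, 0.0, -1.0]]
contact_force: [0.2, -0.8, 0.5]
grip_width: 0.0002
grip_force: 0.1
```

>>> {"op": "step_arm", "data": {"series": [[[0, -0.003, 0.02, 0, 0, 0, 0], [0, -0.003, 0.02, 0, 0, 0, 0], [0, -0.003, 0.02, 0, 0, 0, 0], [0, -0.003, 0.02, 0, 0, 0, 0], [0, 0, 0, 0, 0, 0, 0], [0, 0, 0, 0, 0, 0, 0], [0, 0, 0, 0, 0, 0, 0], [0, 0, 0, 0, 0, 0, 0], [0, 0, 0, 0, 0, 0, 0], [0, 0, 0, 0, 0, 0, 0]]]}}

```text
time: 34.92
eef_pos: [0.503, -0.0536, -0.0202]
orientation: [[0.992, 0.13, 0.001], [0.13, -0.992, -0.001], [0.001, 0.001, -1.0]]
contact_force: [1.3, -5.4, 0.1]
grip_width: 0.0002
grip_force: 2.3
```

The gauge tip is touched at 5.4 N, with the end at y ≈ 0.096, inside the expected range. Before the final gauging I'll press the carrier's side against the fence once more to be sure it's flush.

>>> {"op": "step_arm", "data": {"series": [[[0, 0.008, -0.06, 0, 0, 0, 0], [0, 0.018, -0.14, 0, 0, 0, 0], [0, -0.3, -0.04, 0, 0, 0, 0], [0, -0.4, -0.052, 0, 0, 0, 0], [0, -0.4, -0.052, 0, 0, 0, 0], [0, -0.4, -0.052, 0, 0, 0, 0], [0, -0.077, 0.58, 0, 0, 0, 0], [0, -0.077, 0.58, 0, 0, 0, 0], [0, -0.077, 0.58, 0, 0, 0, 0], [0, -0.077, 0.58, 0, 0, 0, 0]]]}}

```text
time: 35.75
eef_pos: [0.4565, -0.0043, -0.0203]
orientation: [[0.992, 0.129, -0.001], [0.129, -0.992, 0.0], [-0.001, -0.0, -1.0]]
contact_force: [0.8, -0.3, 0.6]
grip_width: 0.0003
grip_force: 0.0
```

>>> {"op": "step_arm", "data": {"series": [[[0, 0.06, 0.008, 0, 0, 0, 0], [0, 0.08, 0.01, 0, 0, 0, 0], [0, 0.08, 0.01, 0, 0, 0, 0], [0, 0.08, 0.01, 0, 0, 0, 0], [0, 0.06, 0.008, 0, 0, 0, 0], [0, 0.04, 0.005, 0, 0, 0, 0], [0, 0.04, 0.005, 0, 0, 0, 0], [0, 0.02, 0.003, 0, 0, 0, 0], [0, 0.02, 0.003, 0, 0, 0, 0], [0, 0, 0, 0, 0, 0, 0]]]}}

```text
time: 36.58
eef_pos: [0.4701, -0.0032, -0.0204]
orientation: [[0.992, 0.129, -0.0], [0.129, -0.992, -0.0], [-0.0, 0.0, -1.0]]
contact_force: [0.0, -0.6, -0.6]
grip_width: -0.0
grip_force: 0.0
```

>>> {"op": "step_arm", "data": {"series": [[[0, 0.02, 0.003, 0, 0, 0, 0], [0, 0.02, 0.003, 0, 0, 0, 0], [0, 0.02, 0.003, 0, 0, 0, 0], [0, 0.01, 0.001, 0, 0, 0, 0], [0, 0, 0, 0, 0, 0, 0], [0, 0, 0, 0, 0, 0, 0], [0, 0, 0, 0, 0, 0, 0], [0, 0, 0, 0, 0, 0, 0], [0, 0, 0, 0, 0, 0, 0], [0, 0, 0, 0, 0, 0, 0]]]}}

```text
time: 37.42
eef_pos: [0.4712, -0.0029, -0.0204]
orientation: [[0.992, 0.129, -0.001], [0.129, -0.992, -0.0], [-0.001, -0.0, -1.0]]
contact_force: [-3.6, -0.1, 1.6]
grip_width: -0.0
grip_force: 1.4
```

The side contact came at the same x as when flush, so it's flush. Returning to the end for the gauging press.

>>> {"op": "step_arm", "data": {"series": [[[0, -0.12, -0.016, 0, 0, 0, 0], [0, -0.4, -0.052, 0, 0, 0, 0], [0, 0.079, -0.6, 0, 0, 0, 0], [0, 0.079, -0.6, 0, 0, 0, 0], [0, 0.079, -0.6, 0, 0, 0, 0], [0, 0.079, -0.6, 0, 0, 0, 0], [0, 0.37, 0.048, 0, 0, 0, 0], [0, 0.37, 0.048, 0, 0, 0, 0], [0, 0.37, 0.048, 0, 0, 0, 0], [0, 0.36, 0.047, 0, 0, 0, 0]]]}}

```text
time: 38.25
eef_pos: [0.5048, -0.0591, -0.0202]
orientation: [[0.992, 0.13, 0.001], [0.13, -0.992, -0.0], [0.001, 0.0, -1.0]]
contact_force: [0.3, 0.3, -0.8]
grip_width: -0.0001
grip_force: 0.0
```

>>> {"op": "step_arm", "data": {"series": [[[0, 0, 0, 0, 0, 0, 0], [0, -0.005, 0.04, 0, 0, 0, 0], [0, -0.005, 0.04, 0, 0, 0, 0], [0, -0.005, 0.04, 0, 0, 0, 0], [0, -0.005, 0.04, 0, 0, 0, 0], [0, -0.004, 0.03, 0, 0, 0, 0], [0, 0, 0, 0, 0, 0, 0], [0, 0, 0, 0, 0, 0, 0], [0, 0, 0, 0, 0, 0, 0], [0, 0, 0, 0, 0, 0, 0]]]}}

```text
time: 39.08
eef_pos: [0.5028, -0.0551, -0.0203]
orientation: [[0.992, 0.129, 0.0], [0.129, -0.992, -0.0], [0.0, 0.0, -1.0]]
contact_force: [-0.5, -0.0, 1.0]
grip_width: -0.0002
grip_force: 0.0
```

>>> {"op": "step_arm", "data": {"series": [[[0, -0.004, 0.03, 0, 0, 0, 0], [0, -0.003, 0.025, 0, 0, 0, 0], [0, -0.003, 0.02, 0, 0, 0, 0], [0, -0.003, 0.02, 0, 0, 0, 0], [0, -0.001, 0.01, 0, 0, 0, 0], [0, 0, 0, 0, 0, 0, 0], [0, 0, 0, 0, 0, 0, 0], [0, 0, 0, 0, 0, 0, 0], [0, 0, 0, 0, 0, 0, 0], [0, 0, 0, 0, 0, 0, 0]]]}}

```text
time: 39.92
eef_pos: [0.5028, -0.0536, -0.0202]
orientation: [[0.991, 0.13, 0.001], [0.13, -0.991, -0.002], [0.0, 0.002, -1.0]]
contact_force: [0.3, -6.4, 0.1]
grip_width: 0.0002
grip_force: 2.9
```

Pressed at 6.4 N. Holding for most of a second more.

>>> {"op": "step_arm", "data": {"series": [[[0, -0.001, 0.006, 0, 0, 0, 0], [0, 0, 0, 0, 0, 0, 0], [0, 0, 0, 0, 0, 0, 0], [0, 0, 0, 0, 0, 0, 0], [0, 0, 0, 0, 0, 0, 0], [0, 0, 0, 0, 0, 0, 0], [0, 0, 0, 0, 0, 0, 0], [0, 0, 0, 0, 0, 0, 0], [0, 0, 0, 0, 0, 0, 0], [0, 0, 0, 0, 0, 0, 0]]]}}

```text
time: 40.75
eef_pos: [0.5028, -0.0536, -0.0202]
orientation: [[0.991, 0.131, 0.001], [0.131, -0.991, -0.002], [0.0, 0.002, -1.0]]
contact_force: [0.8, -6.9, -0.3]
grip_width: 0.0003
grip_force: 3.1
```

Gauged at about 6.5-7 N for over half a second. Retracting and going back to the handle.

>>> {"op": "step_arm", "data": {"series": [[[0, 0.003, -0.02, 0, 0, 0, 0], [0, 0.003, -0.03, 0, 0, 0, 0], [0, 0.01, -0.08, 0, 0, 0, 0], [0, 0.017, -0.13, 0, 0, 0, 0], [0, 0.019, -0.15, 0.1, 0, 0, 0], [0, 0, 0, 0.6, 0, 0, 0], [0, 0, 0, 0.9, 0, 0, 0], [0, 0, 0, 0.9, 0, 0, 0], [0, 0, 0, 0.9, 0, 0, 0], [0, 0, 0, 0.7, 0, 0, 0]]]}}

```text
time: 41.58
eef_pos: [0.5042, -0.0626, 0.084]
orientation: [[0.992, 0.129, 0.002], [0.129, -0.992, 0.0], [0.002, 0.0, -1.0]]
contact_force: [0.1, 1.2, -1.1]
grip_width: -0.0001
grip_force: 0.0
```

>>> {"op": "step_arm", "data": {"series": [[[0, -0.1, 0.3, 0, 0, 0, 0.1], [0, -0.18, 0.48, 0, 0, 0, 0.112], [0.2, -0.18, 0.48, 0, 0, 0, 0.112], [0.4, -0.18, 0.48, 0, 0, 0, 0.112], [0.4, -0.18, 0.48, 0, 0, 0, 0.112], [0.4, -0.18, 0.48, 0, 0, 0, 0.112], [0.4, -0.18, 0.48, 0, 0, 0, 0.112], [0.4, -0.18, 0.48, 0, 0, 0, 0.112], [0.4, -0.18, 0.48, 0, 0, 0, 0.112], [0.4, -0.18, 0.48, 0, 0, 0, 0.112]]]}}

```text
time: 42.42
eef_pos: [0.4604, 0.0535, 0.0824]
orientation: [[0.322, 0.947, 0.0], [0.947, -0.322, 0.0], [0.0, -0.0, -1.0]]
contact_force: [-0.3, -0.6, -0.2]
grip_width: 0.0342
grip_force: 0.0
```

>>> {"op": "step_arm", "data": {"series": [[[0.4, -0.18, 0.48, 0, 0, 0, 0.112], [0.4, -0.18, 0.48, 0, 0, 0, 0.112], [0.4, -0.18, 0.48, 0, 0, 0, 0.112], [0.4, -0.18, 0.48, 0, 0, 0, 0.112], [0.4, 0, 0.17, 0, 0, 0, 0.014], [0.4, 0, 0, 0, 0, 0, 0], [0.4, 0, 0, 0, 0, 0, 0], [0.4, 0, 0, 0, 0, 0, 0], [0.4, 0, 0, 0, 0, 0, 0], [0.4, 0, 0, 0, 0, 0, 0]]]}}

```text
time: 43.25
eef_pos: [0.443, 0.1048, 0.0822]
orientation: [[-0.127, 0.992, 0.0], [0.992, 0.127, -0.0], [-0.0, 0.0, -1.0]]
contact_force: [-0.6, 0.4, 0.0]
grip_width: 0.0342
grip_force: 0.0
```

>>> {"op": "step_arm", "data": {"series": [[[0.4, 0, 0, -0.5, 0, 0, 0], [0.4, 0, 0, -0.7, 0, 0, 0], [0.4, 0, 0, -0.7, 0, 0, 0], [0.4, 0, 0, -0.7, 0, 0, 0], [0.4, 0, 0, -0.6, 0, 0, 0], [0.4, 0, 0, -0.4, 0, 0, 0], [0.4, 0, 0, -0.25, 0, 0, 0], [0.2, 0, 0, 0, 0, 0, 0], [0.1, 0, 0, 0, 0, 0, 0], [0, 0, 0, 0, 0, 0, 0]]]}}

```text
time: 44.08
eef_pos: [0.443, 0.1051, -0.0137]
orientation: [[-0.129, 0.992, 0.0], [0.992, 0.129, -0.0], [-0.0, 0.0, -1.0]]
contact_force: [0.3, 0.5, -2.1]
grip_width: 0.0088
grip_force: 58.2
```

>>> {"op": "step_arm", "data": {"series": [[[0, 0, 0, 0, 0, 0, 0], [0, 0, 0, 0, 0, 0, 0], [0, 0, 0, 0, 0, 0, 0], [0, 0, 0, 0, 0, 0, 0], [0, 0, 0, 0.01, 0, 0, 0], [0, 0, 0, 0.03, 0, 0, 0], [0, 0, 0, 0.05, 0, 0, 0], [0, 0, 0, 0.07, 0, 0, 0], [0, 0.01, 0, 0.09, 0, 0, 0], [0, 0.01, 0, 0.11, 0, 0, 0]]]}}

```text
time: 44.92
eef_pos: [0.4433, 0.1052, -0.0052]
orientation: [[-0.129, 0.992, -0.0], [0.992, 0.129, -0.0], [-0.0, -0.0, -1.0]]
contact_force: [4.4, -0.9, -8.4]
grip_width: 0.0082
grip_force: 58.0
```

>>> {"op": "step_arm", "data": {"series": [[[0, 0.02, 0, 0.12, 0, 0, 0], [0, 0.03, 0, 0.14, 0, 0, 0], [0, 0.04, 0, 0.15, 0, 0, 0], [0, 0.05, 0.01, 0.16, 0, 0, 0], [0, 0.07, 0.01, 0.17, 0, 0, 0], [0, 0.08, 0.01, 0.18, 0, 0, 0], [0, 0.1, 0.01, 0.18, 0, 0, 0], [0, 0.12, 0.02, 0.18, 0, 0, 0], [0, 0.14, 0.02, 0.18, 0, 0, 0], [0, 0.16, 0.02, 0.17, 0, 0, 0]]]}}

```text
time: 45.75
eef_pos: [0.4601, 0.1074, 0.0357]
orientation: [[-0.128, 0.992, -0.007], [0.992, 0.128, -0.001], [0.0, -0.007, -1.0]]
contact_force: [-7.7, 0.2, -2.0]
grip_width: 0.0082
grip_force: 58.2
```

>>> {"op": "step_arm", "data": {"series": [[[0, 0.18, 0.02, 0.16, 0, 0, 0], [0, 0.2, 0.03, 0.15, 0, 0, 0], [0, 0.21, 0.03, 0.13, 0, 0, 0], [0, 0.22, 0.03, 0.11, 0, 0, 0], [0, 0.23, 0.03, 0.09, 0, 0, 0], [0, 0.24, 0.03, 0.07, 0, 0, 0], [0, 0.24, 0.03, 0.05, 0, 0, 0], [0, 0.24, 0.03, 0.03, 0, 0, 0], [0, 0.24, 0.03, 0.01, 0, 0, 0], [0, 0.23, 0.03, -0.01, 0, 0, 0]]]}}

```text
time: 46.58
eef_pos: [0.5198, 0.1152, 0.057]
orientation: [[-0.129, 0.992, 0.001], [0.992, 0.129, 0.0], [0.0, 0.001, -1.0]]
contact_force: [-6.2, -0.2, 7.0]
grip_width: 0.0083
grip_force: 61.4
```

>>> {"op": "step_arm", "data": {"series": [[[0, 0.22, 0.03, -0.03, 0, 0, 0], [0, 0.2, 0.03, -0.05, 0, 0, 0], [0, 0.19, 0.02, -0.06, 0, 0, 0], [0, 0.17, 0.02, -0.07, 0, 0, 0], [0, 0.16, 0.02, -0.07, 0, 0, 0], [0, 0.14, 0.02, -0.07, 0, 0, 0], [0, 0.12, 0.02, -0.07, 0, 0, 0], [0, 0.1, 0.01, -0.07, 0, 0, 0], [0, 0.08, 0.01, -0.06, 0, 0, 0], [0, 0.05, 0.01, -0.04, 0, 0, 0]]]}}

```text
time: 47.42
eef_pos: [0.555, 0.1197, 0.0399]
orientation: [[-0.129, 0.992, -0.001], [0.992, 0.129, -0.0], [-0.0, -0.001, -1.0]]
contact_force: [-3.4, -0.2, -0.0]
grip_width: 0.0083
grip_force: 63.9
```

>>> {"op": "step_arm", "data": {"series": [[[0, 0.05, 0.01, -0.02, 0, 0, 0], [0, 0.04, 0, -0.02, 0, 0, 0], [0, 0.03, 0, -0.02, 0, 0, 0], [0, 0.02, 0, -0.02, 0, 0, 0], [0, 0, 0, 0, 0, 0, 0], [0, 0, 0, 0, 0, 0, 0], [0, 0, 0, 0, 0, 0, 0], [0, 0, 0, 0, 0, 0, 0], [0, 0, 0, 0, 0, 0, 0], [0, 0, 0, 0, 0, 0, 0]]]}}

```text
time: 48.25
eef_pos: [0.5571, 0.12, 0.0381]
orientation: [[-0.129, 0.992, -0.003], [0.992, 0.129, -0.0], [0.0, -0.003, -1.0]]
contact_force: [-4.7, 0.7, -0.3]
grip_width: 0.0082
grip_force: 63.8
```

The stop is at the back (x 0.557 against 0.559 originally). Releasing and rising.

>>> {"op": "step_arm", "data": {"series": [[[0.1, 0, 0, 0, 0, 0, 0], [0.3, 0, 0, 0, 0, 0, 0], [0.4, 0, 0, 0, 0, 0, 0], [0.4, 0, 0, 0.1, 0, 0, 0], [0.4, 0, 0, 0.4, 0, 0, 0], [0.4, 0, 0, 0.8, 0, 0, 0], [0.4, 0, 0, 0.9, 0, 0, 0], [0.4, 0, 0, 0.9, 0, 0, 0], [0.4, 0, 0, 0.9, 0, 0, 0], [0.4, 0, 0, 0.5, 0, 0, 0]]]}}

```text
time: 49.08
eef_pos: [0.5606, 0.1203, 0.1554]
orientation: [[-0.129, 0.992, 0.007], [0.992, 0.129, 0.001], [0.0, 0.007, -1.0]]
contact_force: [0.5, -0.1, -0.2]
grip_width: 0.034
grip_force: 0.0
```

>>> {"op": "step_arm", "data": {"series": [[[0.4, 0, 0.4, 0.4, 0, 0, 0], [0.4, 0, 0.8, 0.4, 0, 0, 0], [0.4, 0, 0.8, 0.4, 0, 0, 0], [0.4, 0, 0.8, 0.2, 0, 0, 0], [0.4, 0, 0.8, 0, 0, 0, 0], [0.4, 0, 0.8, 0, 0, 0, 0], [0.4, 0, 0.4, 0, 0, 0, 0], [0.4, 0, 0, 0, 0, 0, 0], [0.4, 0, 0, 0, 0, 0, 0], [0.4, 0, 0, 0, 0, 0, 0]]]}}

```text
time: 49.92
eef_pos: [0.5584, 0.2392, 0.1861]
orientation: [[-0.128, 0.992, -0.0], [0.992, 0.128, -0.001], [-0.001, -0.0, -1.0]]
contact_force: [-0.1, 0.8, -0.1]
grip_width: 0.0344
grip_force: 0.0
```

```bash
python3 - <<'E'
from h import *
import cv2
from plant import read_camera
t=np.array([.4874,-.0469]);a=np.radians(7.45);R=np.array([[np.cos(a),-np.sin(a)],[np.sin(a),np.cos(a)]])
for n in("scene","top"):
    I=read_camera(n);cv2.imwrite(f"pics/{n}9.png",I);O=cv2.imread(f"pics/{n}0.png")
    x0,x1,y0,y1=(185,355,150,230) if n=="scene" else (205,380,215,305)
    P=I[y0:y1,x0:x1]
    m=cv2.inRange(cv2.cvtColor(P,cv2.COLOR_BGR2HSV),(15,110,80),(30,255,255))
    for c in cv2.findContours(m,cv2.RETR_EXTERNAL,cv2.CHAIN_APPROX_NONE)[0]:
        if cv2.contourArea(c)>5:
            r=cv2.minAreaRect(c);b=cv2.boxPoints(r)+(x0,y0);W=np.array([cast(n,*p,.026,False)[:2] for p in b]);print(n,r[1:],((W-t)@R).round(4).tolist())
    d=(cv2.absdiff(I,O).max(2)>50)
    q=proj(n,[.5548,.1458,.110]).round().astype(int); print("ball now/then",I[q[1]-1:q[1]+2,q[0]-1:q[0]+2].max(2).tolist(),O[q[1]-1:q[1]+2,q[0]-1:q[0]+2].max(2).tolist())
    l,nn,st,ce=cv2.connectedComponentsWithStats(d.astype(np.uint8))[0:4][1:] if 0 else (None,)+cv2.connectedComponentsWithStats(d.astype(np.uint8))[1:]
    print("changed",[s.tolist() for s in st[1:] if s[4]>15])
E
```

```text
scene ((8.098623275756836, 32.394493103027344), 86.8201675415039) [[-0.0022, 0.0011], [0.0003, 0.0903], [0.0287, 0.0878], [0.0262, -0.0001]]
scene ((5.0, 5.0), 90.0) [[-0.0738, 0.0454], [-0.0724, 0.0596], [-0.0535, 0.0575], [-0.0549, 0.0435]]
ball now/then [[39, 44, 68], [34, 37, 49], [30, 32, 44]] [[38, 42, 63], [32, 36, 43], [29, 29, 40]]
changed [[47, 0, 43, 54, 1061], [244, 0, 57, 33, 1128], [302, 0, 45, 62, 1405], [412, 0, 50, 25, 231], [458, 0, 9, 24, 40], [368, 4, 97, 163, 6024], [403, 7, 8, 15, 24], [89, 12, 18, 36, 223], [251, 34, 12, 36, 293], [294, 63, 24, 30, 351], [220, 74, 31, 10, 142], [189, 91, 38, 25, 202], [246, 105, 38, 17, 250], [0, 115, 180, 52, 3970], [175, 124, 61, 14, 312], [80, 144, 59, 58, 1693], [278, 182, 5, 4, 19], [205, 186, 34, 12, 319], [263, 186, 34, 11, 264], [193, 202, 16, 9, 99]]
top ((5.0, 5.0), 0.0) [[-0.0735, 0.0617], [-0.0602, 0.0601], [-0.0618, 0.0465], [-0.0752, 0.0481]]
top ((10.866235733032227, 32.89080810546875), 83.2901611328125) [[0.0299, 0.0935], [0.0296, 0.0022], [-0.0004, 0.0024], [-0.0001, 0.0934]]
ball now/then [[28, 25, 25], [31, 36, 35], [28, 30, 31]] [[27, 28, 22], [32, 30, 26], [27, 18, 28]]
changed [[82, 156, 249, 264, 17340], [343, 231, 17, 11, 118], [430, 244, 18, 16, 111], [260, 250, 33, 14, 348], [317, 251, 34, 12, 332], [430, 260, 21, 8, 60], [431, 271, 55, 60, 1800], [394, 293, 166, 86, 5682], [325, 341, 73, 27, 677], [120, 364, 8, 5, 17], [244, 370, 76, 35, 912], [121, 373, 6, 6, 17], [343, 377, 48, 22, 342], [510, 388, 50, 32, 840], [363, 412, 5, 8, 20]]
```

The top view shows the carrier flush (x 0-30 mm), parallel, and within about 2 mm of where it was gauged. The ball is back at its up position and the brass offcut hasn't moved. Handing in.

```bash
python3 -c "
from plant import workorder
print(workorder.close_job())"
```

```text
the job is handed in; nothing more can be done
None
```

The job is handed in at about 50 s: the stop was lowered under grip, the carrier was set flush on the fence and gauged at about 6.5 N for over half a second, and the stop now rests at the back by itself; the hand-in returned no verdict.

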